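# Drain the gel cassettes and put away the scrapers

### The arm

A 6-joint arm with a two-finger parallel gripper is mounted at the origin on the work surface. World frame = base frame: x ahead of the robot, y to its left, z up, the work surface at z = 0. Lengths are in m, angles in rad, forces in N, time in s.
With the tool pointing down it reaches from about 0.325 to 0.775 m from the base axis. Payload 5.5 kg.
Tool frame: the origin (TCP) lies between the finger pads; the fingertips stand 8 mm ahead of it and the grasp point (between the pads) lies 11 mm behind it (tcp_to_tips is the distance from the TCP to the fingertips, in m); z points along the fingers, y is the direction in which the jaws open and shut (so a half turn about z gives the same grasp; the last joint's range is limited). The gripper opens to 88 mm and grips with 3 to 60 N. Pads are 20 mm wide; open, the fingers measure 115 mm over their backs; the gripper's body (75 mm by 178 mm) begins 61 mm behind the grasp point.
Start: joints at [1.223, 0.091, 1.231, -0, 1.82, -0.057], TCP at [0.172, 0.575, 0.231] pointing down, gripper open.
Joint ranges: [-2.87, 2.87], [-0.86, 2.18], [0.17, 2.46], [-1.51, 4.65], [0.06, 2.69], [-2.65, 2.65]. Speed limits (rad/s): [2.57, 2.57, 3.01, 3.14, 3.14, 3.14].

### API

Orientations are given as a unit quaternion [w, x, y, z].
In Python, from bench import * gives the robot as it stands. Calls block until the motion is done:
- move_to(position, orientation): joint-space move of the TCP to a pose.
- move_l(position, speed=0.15, orientation=None): straight line of the TCP; orientation=None keeps the orientation; speed is the mean speed in m/s.
- movej(angles): joint-space move.
- gripper_open() and close(): open the fingers fully, or close them until they stop; the grip force is fixed at half the most.
- hold(seconds).
- inverse_kinematics(position, orientation): joint angles nearest the present ones, or None.
- state(): the state.
- get_image(name): name is "scene" or "top"; returns a dict with "frame" (384x512x3 uint8, blue, green, red), "depth" (384x512 float32, m along the optical axis (not along the pixel's ray), 0 where there is no reading), "camera_matrix" (3x3 intrinsics, pixels), "k1" (the pictures are not rectified: a ray, as slopes to the right and down, at radius r is drawn at 1 + k1 r^2 times it, then the intrinsics apply), "view" (4x4, takes a point from world to camera coordinates). Camera axes: x right, y up, looking along -z (the intrinsics and any distortion apply to the point x, -y, -z); pixel columns grow to the right and rows downward; lengths in m; the calibration is good to about 2 mm. A picture is of the moment at which its call begins.
A pose or a line that the arm cannot do raises IKError and nothing moves.
- job_done(): hands the job in, once; it reports no verdict.
The state is a dict: "time": time; "joint_pos": joint angles; "dq": joint speeds; "joint_torque": joint torques, N m; "ee_pos": TCP position; "ee_rot": TCP orientation; "ft_force": force on the tool from outside, world axes, zero at the start; "moment": the same for the moment, N m; "finger_gap": finger opening in m.
Only numpy, scipy, OpenCV 4.12 (cv2) and the standard library are available. Lean on these libraries where they do the work, as an engineer would, in place of code of your own. Each camera call takes 0.05 s, during which the arm holds its last target.

### The job

Take every washed gel cassette out of the wash rack and stand them side by side on the drying rack, set down gently with the foot on the white line and the top leaning back against the rail, about 20 degrees from upright, so that none slides or falls; and slide each scraper lying on the bench blade first, fully home, into a slot of its own in the grey holder. Only when all of that is done, flip the dryer's switch lever right over to on. Leave the other things on the bench where they are.

Things in the scene. Friction and masses are not known exactly. Their poses are not given: they have to be found in the camera images.
- rack: fixed drying rack: black rubber floor 126 (x) x 416 (y) mm, top 12 mm above the bench. Origin: centre of its underside; x away from the robot, y along the rail. 12 mm steel rail at x = -30 mm, axis at z = 84 mm, end posts at y = +-200. White line along y on the rubber at x = 2.6. No foot stop, only the rubber's grip. Fan unit at x 70 to 140 mm, 55 high
- rack_line (a point): middle of the white line on the rubber floor, axes as the rack. A cassette leaning against the rail (top towards -x) whose lower edge on the rail side stands on this line is 20 degrees from upright; 7 mm of foot offset changes this by about 5 degrees
- washrack: fixed white wash rack 190 (x) x 100 (y) mm, base 10 mm thick; origin: centre of its underside. Slots at x = -75, -25, 25, 75 mm, 14 mm wide, between walls 90 mm long in y, up to 46 mm above the bench. Cassettes stand in them on the base, thickness along x, and lift straight up
- cas1: gel cassette: dark green glass and white ceramic plates bonded into one rigid slab 9 mm thick, 80 wide, 130 tall, about 160 g. Origin: centre of its lower edge face; x across the thickness, y along the width, z up the height. Starts upright in a wash rack slot. Three or all of cas1 to cas4 are present; absent ones read None from the start
- cas2: gel cassette: dark green glass and white ceramic plates bonded into one rigid slab 9 mm thick, 80 wide, 130 tall, about 160 g. Origin: centre of its lower edge face; x across the thickness, y along the width, z up the height. Starts upright in a wash rack slot. Three or all of cas1 to cas4 are present; absent ones read None from the start
- cas3: gel cassette: dark green glass and white ceramic plates bonded into one rigid slab 9 mm thick, 80 wide, 130 tall, about 160 g. Origin: centre of its lower edge face; x across the thickness, y along the width, z up the height. Starts upright in a wash rack slot. Three or all of cas1 to cas4 are present; absent ones read None from the start
- cas4: gel cassette: dark green glass and white ceramic plates bonded into one rigid slab 9 mm thick, 80 wide, 130 tall, about 160 g. Origin: centre of its lower edge face; x across the thickness, y along the width, z up the height. Starts upright in a wash rack slot. Three or all of cas1 to cas4 are present; absent ones read None from the start
- scraper1: gel scraper lying flat: steel blade 70 long, 60 wide, 4 mm thick; black handle 80 long, 24 wide, 20 mm high; 120 g. Origin: underside, middle of the joint of blade and handle. x towards the blade's front edge (blade x 0 to 70 mm, z 0 to 4; handle x -80 to 4, z 0 to 20), y across, z up. Centre of mass at x = 18 mm. Both are alike
- scraper2: gel scraper lying flat: steel blade 70 long, 60 wide, 4 mm thick; black handle 80 long, 24 wide, 20 mm high; 120 g. Origin: underside, middle of the joint of blade and handle. x towards the blade's front edge (blade x 0 to 70 mm, z 0 to 4; handle x -80 to 4, z 0 to 20), y across, z up. Centre of mass at x = 18 mm. Both are alike
- scraper1_tip (a point): middle of the front edge of the blade of scraper1
- scraper2_tip (a point): middle of the front edge of the blade of scraper2
- holder: fixed grey scraper holder, 90 (x) x 176 (y) x 36 mm high; origin: centre of its underside. Two level slots side by side, open at the front face (-x side, at x = -45 mm); blades slide in flat towards +x, 75 mm to the back wall. Each slot is 68 mm wide, 10 mm high, floor 14 mm above the bench; lips cover its sides and leave the middle 36 mm open above
- slot1 (a point): middle of the mouth of one slot, on the slot's floor in the front face; x points into the slot, y across, z up. Any scraper may use it
- slot2 (a point): the same for the other slot (84 mm from the first)
- fan_switch (a joint): the switch lever of the dryer's fan, rad: near 0 = off (lever leans to its base's -x), 1.0 = on (leans to +x, at its stop); it stays where it is left and moves with a light push
- fan_switch_tip (a point): the free end of the black switch lever, 80 mm from its pivot
- fan_switch_base: the fixed grey block that carries the lever; origin: centre of its underside; the pivot is above it and the lever swings in its xz plane, from -x (off) to +x (on)
- wash_bottle: a brown bottle 66 mm across, 160 mm high, loose, not part of the job; origin: centre of its underside, z up
- jar: a pale jar 56 mm across, 80 mm high, loose, not part of the job; origin: centre of its underside, z up
- tip_box: a grey box 92 x 72 x 50 mm, loose, not part of the job; origin: centre of its underside, z up
- beaker: a white beaker 70 mm across, 90 mm high, loose, not part of the job; origin: centre of its underside, z up
- reagent: a brown jar 50 mm across, 100 mm high, loose, not part of the job; origin: centre of its underside, z up

How it is judged:
By the outcome, as a careful person would: the job done as asked, in the order asked, and still so for the second after the job is handed in, with the robot touching nothing.
Of cas1, cas2, cas3, cas4 only 3 to 4 are there at a start; the rules pass over those that are not, and their reading is None.
At some moment in a run one of scraper1, scraper2 may be knocked a few centimetres aside while the robot is not near it.
It also fails if it takes over 200 s, if anything falls off the work surface, if the arm or the gripper's body presses on something with over 40 N, if the wrist force passes 120 N, or if a joint passes its speed limit or range.

## Working session

There is one attempt and no reset: what is moved stays moved. The work goes in short steps, each a Python script; the robot and the scene stay as the last script left them, time stands still between calls to the robot, and variables do not carry over. Pictures are saved under pics/ and viewed, and the job is handed in when it is done.

```bash
ls -la; mkdir -p pics
python3 - <<'E'
from bench import *
import cv2,numpy as np
s=state(); print(s)
for n in("scene","top"):
    im=get_image(n); cv2.imwrite(f"pics/{n}0.png",im["frame"]); np.savez(f"pics/{n}0.npz",**{k:np.array(v) for k,v in im.items()})
    print(n,im["camera_matrix"],im["k1"],im["view"])
E
```

```text
total 12
drwxr-xr-x  3 agent agent 4096 Dec  6 12:52 .
drwxr-xr-x 23 root  root  4096 Dec  6 12:52 ..
drwxr-xr-x  2 agent agent 4096 Dec  6 12:52 pics
{'time': 0.0, 'joint_pos': array([ 1.22332462e+00,  9.18308910e-02,  1.23184410e+00, -4.15582083e-05,
        1.81983235e+00, -5.66738107e-02]), 'dq': array([-0.00042082,  0.0026831 , -0.00112585, -0.00074029, -0.00100628,
        0.00077282]), 'joint_torque': array([-2.13767480e-04, -4.46449077e+01, -4.06445360e+01,  6.96084648e-02,
        2.93786300e-02, -1.10590024e-04]), 'ee_pos': array([0.1719325 , 0.57454044, 0.22954723]), 'ee_rot': array([-1.72406155e-04,  1.44892163e-01,  9.89446989e-01, -9.41907318e-04]), 'ft_force': array([ 0.78028215, -0.10776648, -0.52285623]), 'moment': array([-0.01696087, -0.00853518,  0.02075412]), 'finger_gap': 0.08783896018261585}
scene [[466.64678369   0.         258.30244322]
 [  0.         466.64678369 189.22716593]
 [  0.           0.           1.        ]] -0.1511180509078272 [[-0.71743756  0.69662056 -0.00177079  0.38957809]
 [-0.55443496 -0.56946035  0.60689108  0.22255844]
 [ 0.42176441  0.43638825  0.79478304 -1.65851873]
 [ 0.          0.          0.          1.        ]]
top [[380.86453059   0.         260.70027062]
 [  0.         380.86453059 190.28033406]
 [  0.           0.           1.        ]] 0.01722646506493358 [[-0.00415969 -0.99987747 -0.01509133  0.00304228]
 [ 0.99689047 -0.00533387  0.07861896 -0.54342688]
 [-0.07868982 -0.01471737  0.99679051 -1.05407162]
 [ 0.          0.          0.          1.        ]]
```

View pics/scene0.png

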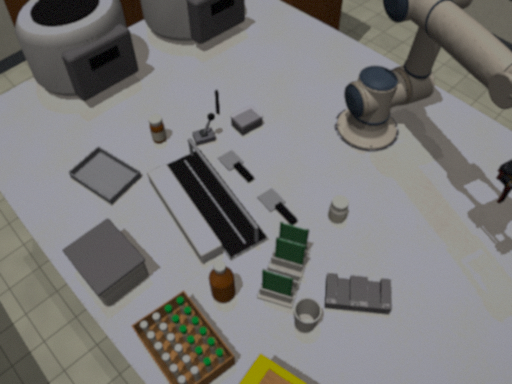

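View pics/top0.png

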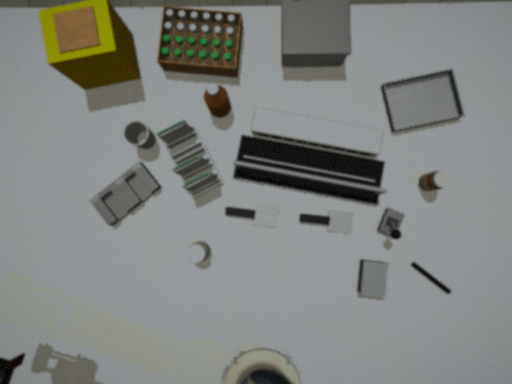

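The scene shows the wash rack near (285,265) with green cassettes, the scrapers at (235,165) and (277,205), the holder at (358,293), the lever at (208,125) and the dryer rack at (205,200). I'll zoom in and set up the helpers.

```bash
cat > h.py <<'E'
import numpy as np, cv2
def load(n): 
    d=np.load(f"pics/{n}.npz"); return {k:d[k] for k in d.files}
def save(n,im,tag):
    cv2.imwrite(f"pics/{tag}.png",im["frame"]); np.savez(f"pics/{tag}.npz",**{k:np.array(v) for k,v in im.items()})
def slopes(im,uv):
    uv=np.atleast_2d(np.asarray(uv,float)); K=im["camera_matrix"]; k1=float(im["k1"])
    d=np.stack([(uv[:,0]-K[0,2])/K[0,0],(uv[:,1]-K[1,2])/K[1,1]],1)
    return cv2.undistortPoints(uv.reshape(-1,1,2),K,np.array([k1,0,0,0.])).reshape(-1,2)
def campos(im): V=im["view"]; return -V[:3,:3].T@V[:3,3]
def dirs(im,uv):
    s=slopes(im,uv); c=np.c_[s[:,0],-s[:,1],-np.ones(len(s))]
    return c@im["view"][:3,:3]
def ray(im,uv,z):
    d=dirs(im,uv); C=campos(im); t=(z-C[2])/d[:,2]; return C+t[:,None]*d
def cloud(im,uv):
    uv=np.atleast_2d(uv).astype(int); dep=im["depth"][uv[:,1],uv[:,0]]
    return campos(im)+dep[:,None]*dirs(im,uv)
def proj(im,P):
    P=np.atleast_2d(P); c=P@im["view"][:3,:3].T+im["view"][:3,3]
    s=np.c_[c[:,0]/-c[:,2],-c[:,1]/-c[:,2]]; r2=(s**2).sum(1,keepdims=True); s=s*(1+float(im["k1"])*r2)
    K=im["camera_matrix"]; return np.c_[s[:,0]*K[0,0]+K[0,2],s[:,1]*K[1,1]+K[1,2]]
def crop(im,x0,y0,w,h,k,name):
    cv2.imwrite(f"pics/{name}.png",cv2.resize(im["frame"][y0:y0+h,x0:x0+w],None,fx=k,fy=k,interpolation=cv2.INTER_CUBIC))
E
python3 - <<'E'
from h import *
t=load("top0"); s=load("scene0")
crop(t,80,95,160,120,5,"t_l"); crop(t,220,95,200,150,4,"t_r"); crop(s,250,210,160,120,5,"s_l"); crop(s,140,80,200,150,4,"s_r")
# depth check
for uv in [(60,300),(330,330),(300,90)]: print(cloud(t,uv))
for uv in [(300,300),(150,240)]: print(cloud(s,uv))
E
```

```text
[[0.23818456 0.56693389 0.00267787]]
[[ 0.15465524 -0.1901231   0.00268212]]
[[ 8.39632808e-01 -1.15747746e-01 -3.97335380e-04]]
[[0.69105462 0.30341153 0.08970967]]
[[ 0.83891952 -0.15564106  0.00589478]]
```

View pics/t_l.png

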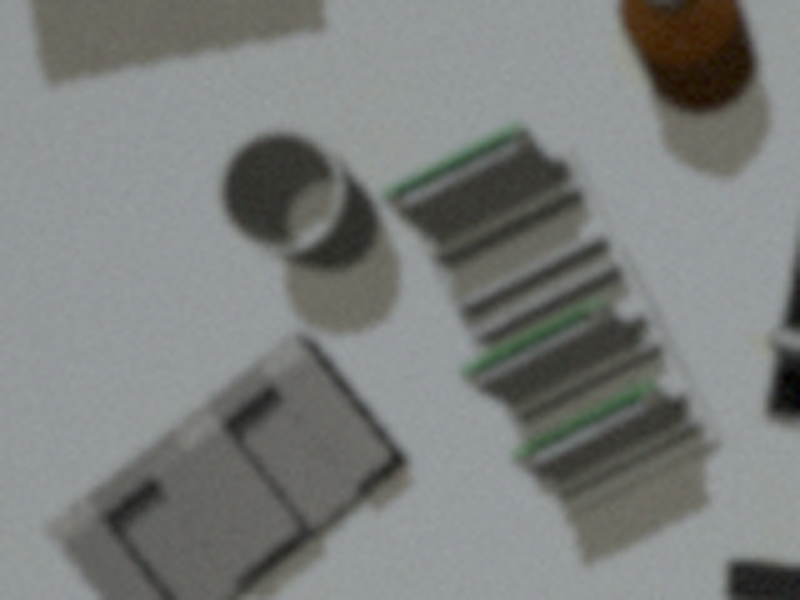

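View pics/t_r.png

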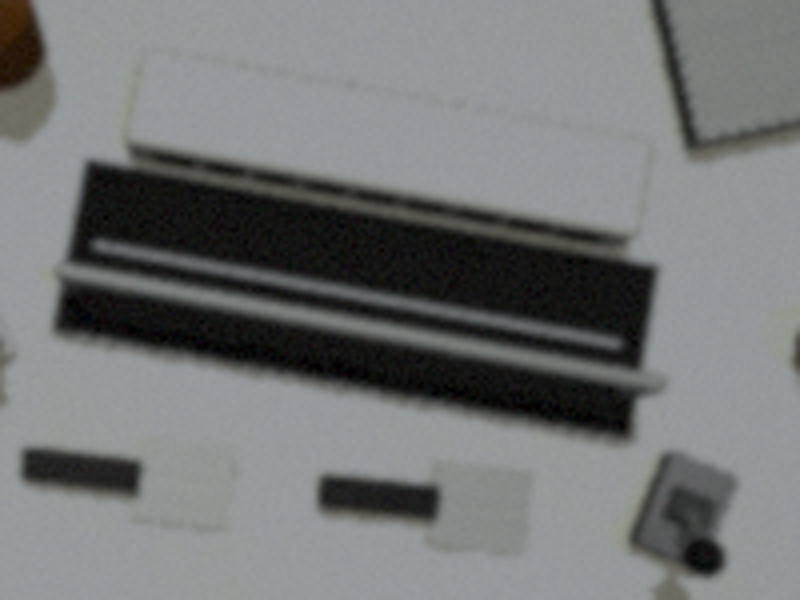

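View pics/s_l.png

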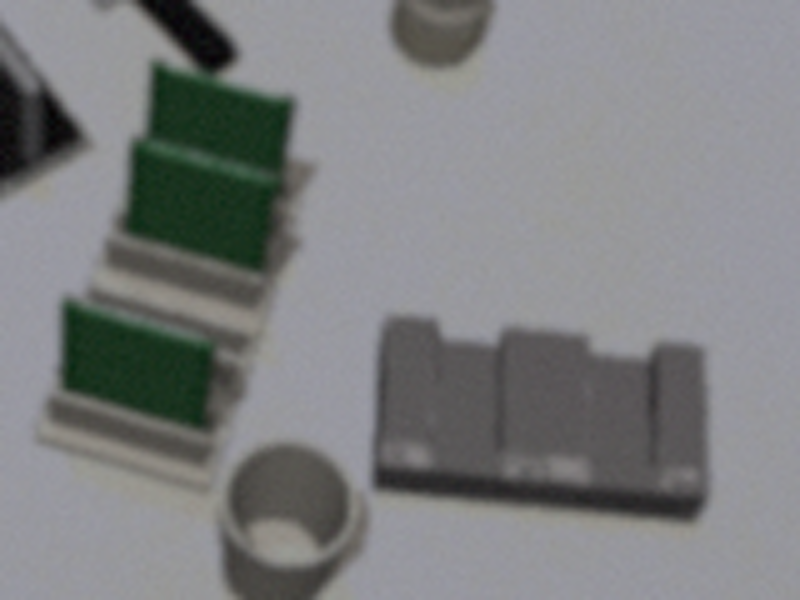

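View pics/s_r.png

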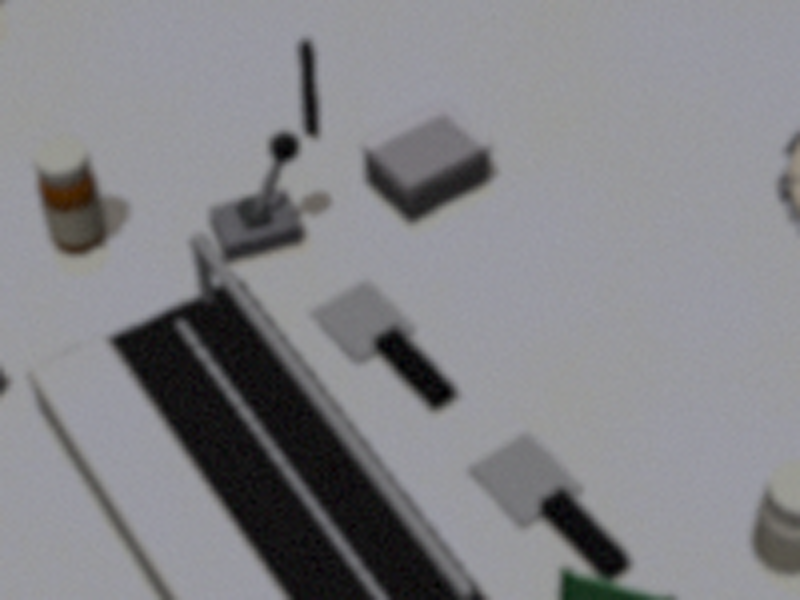

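The top view shows three cassettes, in slots 1, 3 and 4 counting from the far end. Both scrapers have their blades towards -y, and the holder's mouth faces the robot. Next I'll measure poses.

```bash
cat > m1.py <<'E'
from h import *
import sys
tag=sys.argv[1] if len(sys.argv)>1 else "0"
t=load("top"+tag); f=t["frame"].astype(int); g=f.sum(2)/3
def rect(mask,z,name,minA=20):
    n,l,st,c=cv2.connectedComponentsWithStats(mask.astype(np.uint8))
    for i in range(1,n):
        if st[i,4]<minA: continue
        v,u=np.nonzero(l==i); P=ray(t,np.c_[u,v],z)[:,:2]
        r=cv2.minAreaRect((P*1000).astype(np.float32)); print(name,st[i].tolist(),"c",np.round(r[0],1),"size",np.round(r[1],1),"ang",round(r[2],1),"cen",np.round(P.mean(0)*1000,1))
roi=np.zeros(g.shape,bool); roi[125:210,225:395]=1
rect((g<60)&roi,.012,"rubber",200)
roi=np.zeros(g.shape,bool); roi[195:240,215:310]=1
rect((g<75)&roi,.020,"handle1")
roi=np.zeros(g.shape,bool); roi[195:240,290:365]=1
rect((g<75)&roi,.020,"handle2")
gr=(f[:,:,1]-f[:,:,2]>25)&(f[:,:,1]-f[:,:,0]>8)
roi=np.zeros(g.shape,bool); roi[110:200,150:225]=1
rect(gr&roi,.140,"green",10)
roi=np.zeros(g.shape,bool); roi[155:230,85:165]=1
rect((g<118)&roi,.036,"holder",200)
E
python3 m1.py
python3 - <<'E'
from h import *
t=load("top0");f=t["frame"];print(f[170,290],f[200,120],f[230,50],f[222,260],f[215,243], f[215,275])
E
```

```text
rubber [255, 133, 117, 23, 270] c [ 676.9 -149.1] size [337.4   7.2] ang 78.8 cen [ 675.8 -154.8]
rubber [238, 136, 145, 51, 3247] c [ 629.  -140.3] size [410.1  74.4] ang 78.8 cen [ 631.4 -142.4]
rubber [234, 166, 145, 38, 1769] c [ 561.  -127.4] size [412.3  35.4] ang 78.8 cen [ 560.8 -129.2]
handle1 [226, 208, 29, 10, 221] c [481.3  59.6] size [80.5 22. ] ang 82.6 cen [481.4  59.3]
handle1 [300, 214, 10, 9, 74] c [ 464.8 -122.1] size [25.2 22.3] ang 89.2 cen [ 464.3 -122.8]
handle2 [328, 195, 37, 8, 152] c [ 519.1 -239.3] size [100.8  19.7] ang 89.7 cen [ 523.  -254.3]
handle2 [300, 214, 30, 11, 228] c [ 461.6 -149.5] size [81.4 22.3] ang 83.4 cen [ 461.6 -149.7]
holder [92, 162, 70, 66, 2291] c [531.7 374.8] size [107.2 180.9] ang 38.1 cen [531.  375.1]
[64 65 65] [101 103 102] [148 148 144] [147 147 142] [38 38 43] [147 148 146]
```

```bash
cat > m2.py <<'E'
from h import *
t=load("top0"); f=t["frame"].astype(int); g=f.sum(2)/3
# rack
roi=np.zeros(g.shape,bool); roi[125:210,225:395]=1
n,l,st,c=cv2.connectedComponentsWithStats(((g<60)&roi).astype(np.uint8))
a=np.radians(-11.2); R=np.array([[np.cos(a),-np.sin(a)],[np.sin(a),np.cos(a)]])
m=np.isin(l,[i for i in range(1,n) if st[i,4]>1000]); v,u=np.nonzero(m)
P=ray(t,np.c_[u,v],.012)[:,:2]
for aa in (-10.6,-11.2,-11.8):
    a=np.radians(aa); R=np.array([[np.cos(a),-np.sin(a)],[np.sin(a),np.cos(a)]]); Q=P@R*1000
    print(aa,"x",np.percentile(Q[:,0],[.3,99.7]),"y",np.percentile(Q[:,1],[.3,99.7]), Q.min(0),Q.max(0))
# white line & rail: columns, bright peaks within
for u in range(248,375,14):
    col=g[:,u]; 
    if u<248: continue
    seg=col[140:200]; print(u,[ (140+i,int(seg[i])) for i in range(1,59) if seg[i]>75 and seg[i]>=seg[i-1] and seg[i]>seg[i+1]])
d=f[:,:,1]-f[:,:,2]
print((d[110:200,150:225]).max(), np.argwhere(d[110:200,150:225]>12).shape)
E
python3 m2.py
```

```text
-10.6 x [556.88811937 681.29469176] y [-226.26961625  182.10372959] [ 555.7868056  -228.03886332] [682.75735889 184.10903738]
-11.2 x [558.04173073 681.00354313] y [-219.84212745  188.5021041 ] [ 557.25207687 -222.12432819] [681.38206335 190.19105287]
-11.8 x [557.53525315 681.77974042] y [-213.39905028  195.21459601] [ 555.79780796 -216.18543463] [682.89970972 196.58175659]
248 [(157, 96), (164, 123), (186, 154), (191, 153), (193, 153), (196, 155)]
262 [(159, 101), (167, 127), (189, 154), (193, 154), (196, 154)]
276 [(162, 103), (170, 124), (192, 153), (194, 153), (196, 154)]
290 [(142, 82), (165, 101), (172, 122), (192, 154), (194, 153), (196, 155)]
304 [(145, 84), (167, 105), (175, 125), (197, 154)]
318 [(147, 80), (170, 106), (178, 121), (197, 150)]
332 [(141, 155), (150, 84), (173, 101), (180, 116)]
346 [(142, 154), (145, 152), (153, 79), (175, 102), (183, 118)]
360 [(141, 152), (145, 154), (155, 81), (178, 106), (185, 114)]
374 [(142, 153), (144, 153), (147, 151), (149, 154), (157, 97), (180, 84), (188, 114)]
32 (262, 2)
```

```bash
cat > m3.py <<'E'
from h import *
def linefit(im,z,pts):
    P=ray(im,pts,z)[:,:2]*1000; c=P.mean(0); w=np.linalg.svd(P-c)[2][0]; w*=np.sign(w[1]); res=(P-c)@np.array([w[1],-w[0]])
    return c,w,np.degrees(np.arctan2(-w[0],w[1])),res.std(), c@np.array([w[1],-w[0]])
t=load("top0"); g=t["frame"].astype(float).sum(2)/3
L=[];Rl=[]
for u in range(245,376,2):
    lr=157+(u-248)*(23/126.); rr=164.3+(u-248)*(23.7/126)
    def cen(r):
        vv=np.arange(int(round(r))-2,int(round(r))+3); s=g[vv,u]; w=np.clip(s-65,0,None); return (vv*w).sum()/w.sum()
    L.append((u,cen(lr)));Rl.append((u,cen(rr)))
print("line",linefit(t,.012,L)); print("rail(z84)",linefit(t,.084,Rl)); print("rail(z90)",linefit(t,.090,Rl))
# scene view line endpoints
s=load("scene0"); 
P=[(140+180/4,80+320/4),(140+385/4,80+600/4)]
print(ray(s,P,.012)*1000)
print("top line ends",ray(t,[(220+93/4,95+245/4),(220+622/4,95+343/4)],.012)*1000)
# green tops
f=t["frame"].astype(int); d=f[:,:,1]-f[:,:,2]; m=np.zeros(g.shape,np.uint8); m[110:200,150:225]=(d[110:200,150:225]>10)
n,l,st,c=cv2.connectedComponentsWithStats(m,connectivity=8)
for i in range(1,n):
    if st[i,4]<15: continue
    v,u=np.nonzero(l==i); q=ray(t,np.c_[u,v],.140)*1000; r=cv2.minAreaRect(q[:,:2].astype(np.float32))
    dd=t["depth"][v,u]; z=cloud(t,np.c_[u,v])[:,2]
    print(st[i],"rect",np.round(r[0],1),np.round(r[1],1),r[2],"z med/max",np.median(z),z.max())
E
python3 m3.py
```

```text
m3.py:10: RuntimeWarning: invalid value encountered in scalar divide
  vv=np.arange(int(round(r))-2,int(round(r))+3); s=g[vv,u]; w=np.clip(s-65,0,None); return (vv*w).sum()/w.sum()
Traceback (most recent call last):
  File "m3.py", line 12, in <module>
    print("line",linefit(t,.012,L)); print("rail(z84)",linefit(t,.084,Rl)); print("rail(z90)",linefit(t,.090,Rl))
                 ~~~~~~~^^^^^^^^^^
  File "m3.py", line 3, in linefit
    P=ray(im,pts,z)[:,:2]*1000; c=P.mean(0); w=np.linalg.svd(P-c)[2][0]; w*=np.sign(w[1]); res=(P-c)@np.array([w[1],-w[0]])
                                               ~~~~~~~~~~~~~^^^^^
numpy.linalg.LinAlgError: SVD did not converge
```

```bash
sed -i 's/range(245,376,2)/range(248,374,2)/; s/return (vv\*w).sum()\/w.sum()/return (vv*w).sum()\/(w.sum()+1e-9)/' m3.py; python3 m3.py
```

```text
line (array([ 606.26532836, -140.06838036]), array([0.19442146, 0.98091809]), np.float64(-11.210928601644788), np.float64(0.20769902354221326), np.float64(621.9289257961412))
rail(z84) (array([ 575.59947738, -131.47147055]), array([0.19451042, 0.98090045]), np.float64(-11.216125152241391), np.float64(0.13219760906591263), np.float64(590.1783584349389))
rail(z90) (array([ 574.90527655, -130.78138762]), array([0.19451042, 0.98090045]), np.float64(-11.21612515224139), np.float64(0.1314118551916543), np.float64(589.3631882009331))
[[ 570.28423642 -322.77248333   12.        ]
 [ 633.44565048   -0.73642436   12.        ]]
top line ends [[ 642.42813359   50.28335265   12.        ]
 [ 569.55571002 -325.21420904   12.        ]]
[156 119  29  16 110] rect [698.5 229.4] [ 9.3 78.4] 26.728763580322266 z med/max 0.13688269646313495 0.14418875057342262
[172 154  28  17 102] rect [606.9 188.8] [ 8.  78.9] 26.578506469726562 z med/max 0.13665035562296324 0.14521136120833356
[182 171  29  16  98] rect [564.3 161.5] [ 8.  79.8] 26.498825073242188 z med/max 0.13793754483922516 0.1445184230771046
```

Run:
```python
from h import *
t=load("top0"); s=load("scene0")
crop(t,85,155,80,75,8,"t_h"); crop(s,315,265,85,55,9,"s_h")
f=s["frame"].astype(int); d=f[:,:,1]-f[:,:,2]; m=np.zeros(d.shape,np.uint8); m[215:305,255:315]=(d[215:305,255:315]>22)
n,l,st,c=cv2.connectedComponentsWithStats(m)
for i in range(1,n):
    if st[i,4]<60: continue
    mm=cv2.erode((l==i).astype(np.uint8),np.ones((3,3))); v,u=np.nonzero(mm); P=cloud(s,np.c_[u,v]); c0=np.median(P,0); k=np.linalg.norm(P-c0,axis=1)<.08; P=P[k]; c0=P.mean(0)
    w=np.linalg.svd(P-c0)[2][2]; w*=np.sign(w[0]); print(st[i],"c",c0*1000,"n",w,"yaw",np.degrees(np.arctan2(w[1],w[0])),"tilt",np.degrees(np.arcsin(w[2])),"sd",((P-c0)@w).std()*1000)
print(campos(t),campos(s))
```

```text
[276 224  31  39 760] c [595.16324274 177.97713627 107.57180477] n [ 0.73114641 -0.673846   -0.10656684] yaw -42.66457594111262 tilt -6.117446701896656 sd 19.611353908210543
[263 271  29  23 383] c [699.68392238 232.86071427  97.98755008] n [0.88772694 0.46034198 0.00511214] yaw 27.40956521643309 tilt 0.29290541384520846 sd 0.9863051789286323
[ 0.45880503 -0.01536983  1.09345815] [1.10239632 0.57910818 1.18378368]
```

View pics/t_h.png

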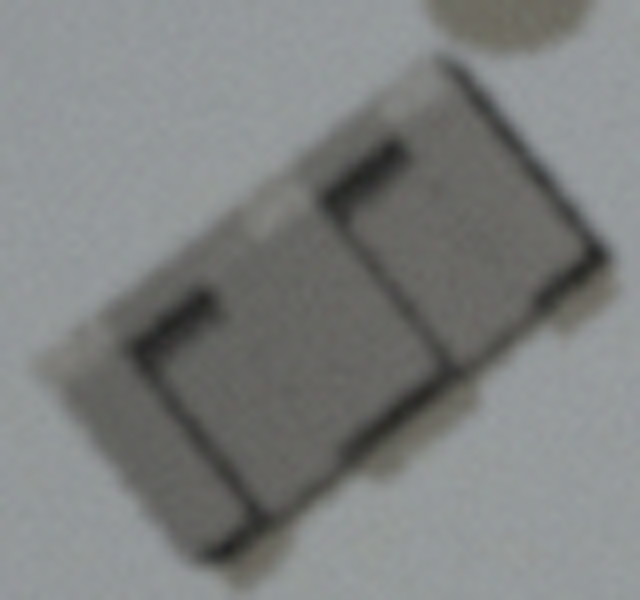

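View pics/s_h.png

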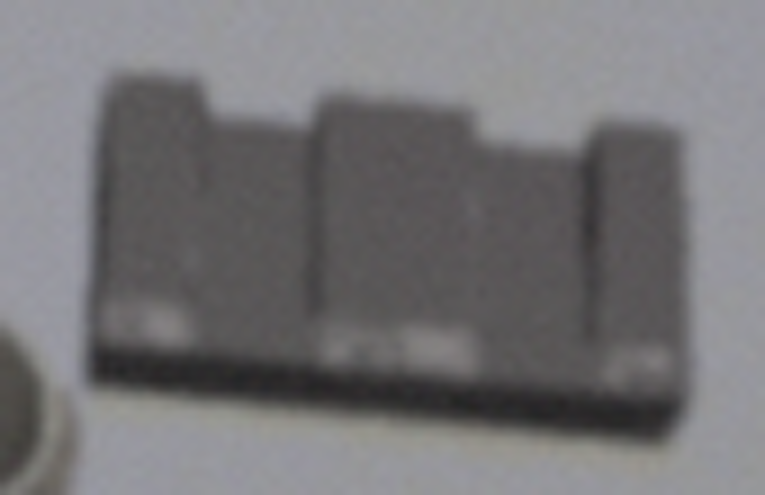

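```bash
cat >> h.py <<'E'
def rectify(im,c,yaw,z,hx,hy,k):
    """plan view: rows down = -x', cols right = -y'; k px per mm; c,hx,hy in mm"""
    a=np.radians(yaw); ex=np.array([np.cos(a),np.sin(a)]); ey=np.array([-np.sin(a),np.cos(a)])
    X=np.arange(hx,-hx-1e-6,-1./k); Y=np.arange(hy,-hy-1e-6,-1./k); XX,YY=np.meshgrid(X,Y,indexing="ij")
    P=np.zeros(XX.shape+(3,)); P[...,:2]=(np.array(c)+XX[...,None]*ex+YY[...,None]*ey)/1000; P[...,2]=z
    uv=proj(im,P.reshape(-1,3)).reshape(XX.shape+(2,)).astype(np.float32)
    return cv2.remap(im["frame"],uv[...,0],uv[...,1],cv2.INTER_CUBIC),X,Y
E
python3 - <<'E'
from h import *
t=load("top0"); s=load("scene0")
for n,im in(("t",t),("s",s)):
    r,X,Y=rectify(im,(530,378),37,.036,75,110,3)
    for x in range(-75,76,10): cv2.putText(r,str(x),(0,int((75-x)*3)+4),0,.35,(0,0,255)); cv2.line(r,(25,int((75-x)*3)),(32,int((75-x)*3)),(0,0,255))
    for y in range(-100,101,20): cv2.putText(r,str(y),(int((110-y)*3)-10,10),0,.35,(255,0,0)); cv2.line(r,(int((110-y)*3),12),(int((110-y)*3),20),(255,0,0))
    cv2.imwrite(f"pics/rh_{n}.png",r)
E
```

```text
(no output)
```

View pics/rh_t.png

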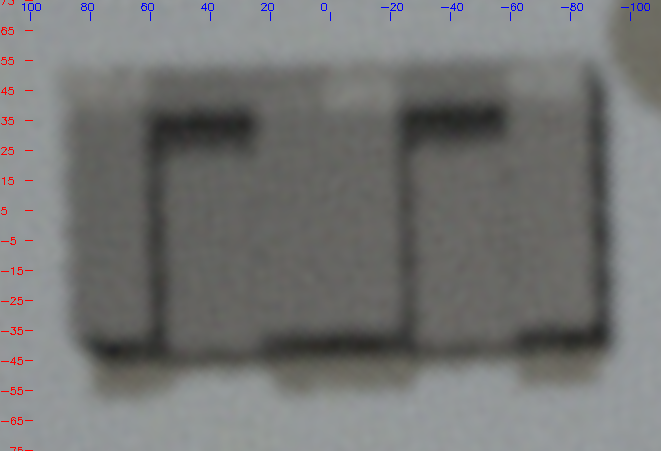

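View pics/rh_s.png

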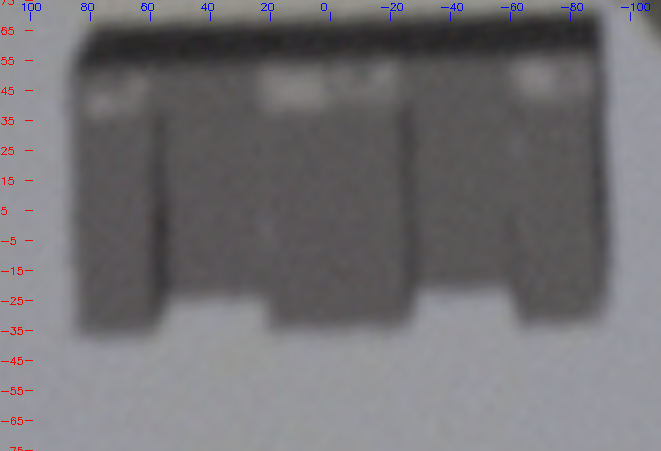

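Run:
```python
from h import *
t=load("top0"); s=load("scene0")
a=np.radians(37);c=np.array([530,378])+9.6*np.array([np.cos(a),np.sin(a)])+(-1)*np.array([-np.sin(a),np.cos(a)]); print(c)
out=[]
for n,im in(("t",t),("s",s)):
    r,X,Y=rectify(im,c,38.1,.036,60,110,3); r=r[:,:,1].astype(float)
    # profiles
    def ed(p,ax,lo,hi):
        gq=np.gradient(cv2.GaussianBlur(p.reshape(1,-1),(0,0),4).ravel()); k=(ax>lo)&(ax<hi); i=np.flatnonzero(k)[np.argmax(np.abs(gq[k]))]; return round(ax[i],1)
    def px(y0,y1): return r[:,(Y>y0)&(Y<y1)].mean(1)
    def py(x0,x1): return r[(X>x0)&(X<x1)].mean(0)
    print(n,"back",[ed(px(y-6,y+6),X,30,58) for y in(75,40,0,-40,-72)],"front",[ed(px(y-6,y+6),X,-58,-30) for y in (75,10,-10,-72)],
     "left",[ed(py(x-6,x+6),Y,70,105) for x in(30,0,-25)],"right",[ed(py(x-6,x+6),Y,-105,-70) for x in(30,0,-25)],
     "lips",[[ed(py(x-8,x+8),Y,*b) for x in(15,-15)] for b in((50,70),(15,35),(-35,-15),(-70,-50))])
    out.append(r)
cv2.imwrite("pics/rh2.png",np.vstack(out))
```

```text
[538.26871592 382.97878871]
t back [np.float64(44.7), np.float64(30.3), np.float64(44.3), np.float64(30.3), np.float64(31.3)] front [np.float64(-53.3), np.float64(-53.7), np.float64(-53.3), np.float64(-53.3)] left [np.float64(89.0), np.float64(89.0), np.float64(89.3)] right [np.float64(-91.7), np.float64(-91.7), np.float64(-92.0)] lips [[np.float64(62.0), np.float64(62.7)], [np.float64(25.7), np.float64(29.7)], [np.float64(-21.7), np.float64(-21.3)], [np.float64(-58.0), np.float64(-62.0)]]
s back [np.float64(57.3), np.float64(57.3), np.float64(57.7), np.float64(57.7), np.float64(58.0)] front [np.float64(-45.3), np.float64(-44.3), np.float64(-44.0), np.float64(-44.0)] left [np.float64(87.7), np.float64(87.3), np.float64(86.7)] right [np.float64(-92.0), np.float64(-91.7), np.float64(-92.0)] lips [[np.float64(60.7), np.float64(61.3)], [np.float64(23.7), np.float64(20.0)], [np.float64(-22.0), np.float64(-22.7)], [np.float64(-65.0), np.float64(-61.7)]][ WARN:0@0.134] global loadsave.cpp:1063 imwrite_ Unsupported depth image for selected encoder is fallbacked to CV_8U.
```

View pics/rh2.png

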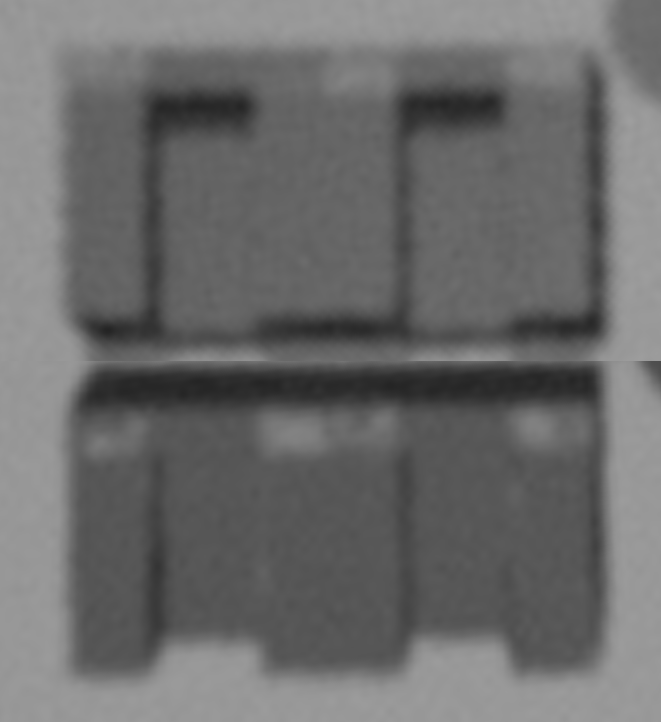

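```bash
cat > r.py <<'E'
from bench import *
import numpy as np
from scipy.spatial.transform import Rotation as Ro
from h import *
A=np.radians(-11.21); EX=np.array([np.cos(A),np.sin(A),0]); EY=np.array([-np.sin(A),np.cos(A),0]); EZ=np.array([0,0,1.])
def line_pt(y): return EX*.62193+EY*(-.016+y)+EZ*.012
def quat(z,y):
    z=z/np.linalg.norm(z); y=y-z*(y@z); y=y/np.linalg.norm(y); x=np.cross(y,z)
    q=Ro.from_matrix(np.c_[x,y,z]).as_quat(); return np.array([q[3],q[0],q[1],q[2]])
def down(yaw): # jaw (tool y) along yaw deg
    a=np.radians(yaw); return quat(-EZ,np.array([np.cos(a),np.sin(a),0]))
def uv_tilt(deg=20):
    b=np.radians(deg); return -np.sin(b)*EX+np.cos(b)*EZ, np.cos(b)*EX+np.sin(b)*EZ
def place_pose(y,h,up=0,off=0,deg=20):
    u,n=uv_tilt(deg); return line_pt(y)+n*(.0045+off)+u*(h+up)
def S(): 
    s=state(); print("t",round(s["time"],1),"p",np.round(s["ee_pos"],4),"f",np.round(s["ft_force"],2),"gap",round(s["finger_gap"]*1000,1)); return s
E
python3 - <<'E'
from r import *
u,n=uv_tilt(); 
def chk(nm,p,q):
    j=inverse_kinematics(list(p),list(q)); print(nm,None if j is None else np.round(j,2))
W=26.8
for nm,xy in (("s4",(.563,.1608)),("s3",(.6056,.188)),("s1",(.6972,.2287))):
  for z in(.122,.32):
    for k in (0,90,180,270): chk((nm,z,k),[*xy,z],down(W+k))
for y in(-.095,0,.095):
  for up in(0,.12):
    for nm,j in(("n",n),("-n",-n),("ey",EY),("-ey",-EY)): chk((y,up,nm),place_pose(y,.112,up),quat(-u,j))
for nm,xy,yaw in(("sc1",(.4813,.0596),-97.4),("sc2",(.4616,-.1495),-96.6),("A",(.4526,.3707),38.1),("B",(.5044,.3047),38.1),("A0",(.4526-.063,.3707-.05),38.1),("B0",(.5044-.063,.3047-.05),38.1)):
  for k in(90,-90): chk((nm,k),[*xy,.05],down(yaw+k))
E
```

```text
('s4', 0.122, 0) [ 0.22  0.06  1.46 -0.    1.63 -0.25]
('s4', 0.122, 90) [ 0.22  0.06  1.46 -0.    1.63 -1.82]
('s4', 0.122, 180) None
('s4', 0.122, 270) [ 0.22  0.06  1.46 -0.    1.63  1.32]
('s4', 0.32, 0) [ 0.22  0.09  1.07 -0.    1.98 -0.25]
('s4', 0.32, 90) [ 0.22  0.09  1.07 -0.    1.98 -1.82]
('s4', 0.32, 180) None
('s4', 0.32, 270) [ 0.22  0.09  1.07 -0.    1.98  1.32]
('s3', 0.122, 0) [ 0.25  0.19  1.32 -0.    1.64 -0.22]
('s3', 0.122, 90) [ 0.25  0.19  1.32 -0.    1.64 -1.79]
('s3', 0.122, 180) None
('s3', 0.122, 270) [ 0.25  0.19  1.32 -0.    1.64  1.35]
('s3', 0.32, 0) [ 0.25  0.23  0.92 -0.    1.99 -0.22]
('s3', 0.32, 90) [ 0.25  0.23  0.92 -0.    1.99 -1.79]
('s3', 0.32, 180) None
('s3', 0.32, 270) [ 0.25  0.23  0.92 -0.    1.99  1.35]
('s1', 0.122, 0) [ 0.27  0.46  0.98 -0.    1.69 -0.2 ]
('s1', 0.122, 90) [ 0.27  0.46  0.98 -0.    1.69 -1.77]
('s1', 0.122, 180) None
('s1', 0.122, 270) [ 0.27  0.46  0.98 -0.    1.69  1.37]
('s1', 0.32, 0) [ 0.27  0.56  0.5  -0.    2.08 -0.2 ]
('s1', 0.32, 90) [ 0.27  0.56  0.5  -0.    2.08 -1.77]
('s1', 0.32, 180) None
('s1', 0.32, 270
[... 1001 characters left out ...]
-0.35  1.67 -0.04  1.48  0.1 ]
(0.095, 0.12, '-n') None
(0.095, 0.12, 'ey') [-0.09 -0.35  1.67 -0.04  1.48 -1.47]
(0.095, 0.12, '-ey') [-0.09 -0.35  1.67 -0.04  1.48  1.67]
('sc1', 90) [ 0.05 -0.18  1.82 -0.    1.51  0.18]
('sc1', -90) None
('sc2', 90) [-0.38 -0.18  1.82 -0.    1.51 -0.27]
('sc2', -90) None
('A', 90) [ 0.63  0.09  1.55 -0.    1.5  -1.61]
('A', -90) [ 0.63  0.09  1.55 -0.    1.5   1.53]
('B', 90) [ 0.49  0.1   1.54 -0.    1.5  -1.75]
('B', -90) [ 0.49  0.1   1.54 -0.    1.5   1.39]
('A0', 90) [ 0.62 -0.13  1.77 -0.    1.5  -1.61]
('A0', -90) [ 0.62 -0.13  1.77 -0.    1.5   1.53]
('B0', 90) [ 0.46 -0.11  1.75 -0.    1.5  -1.78]
('B0', -90) [ 0.46 -0.11  1.75 -0.    1.5   1.36]
```

Run:
```python
from r import *
q=down(26.8+90); xy=(.563,.1608)
move_to([*xy,.26],q); move_l([*xy,.165],.2); S()
save("top",get_image("top"),"top1"); save("scene",get_image("scene"),"scene1")
s=load("scene1"); crop(s,240,190,110,100,6,"s1")
```

```text
t 2.8 p [0.5631 0.1612 0.1661] f [ 1.05 -0.2   0.67] gap 87.8
```

View pics/s1.png

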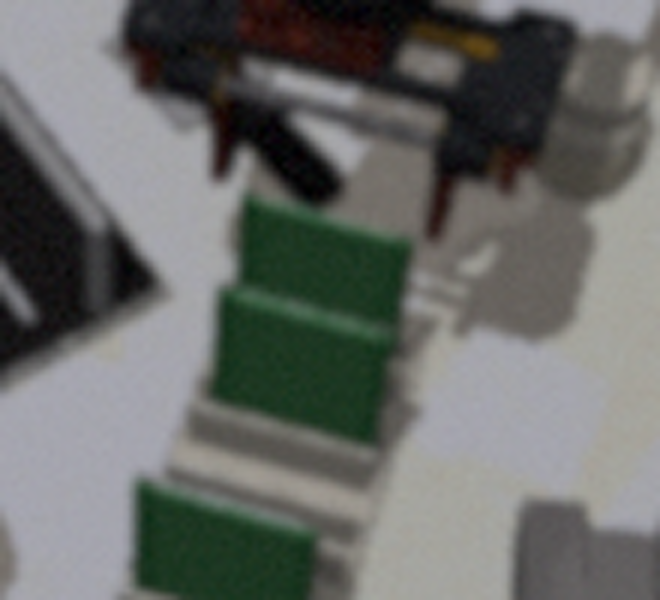

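The fingers at (220,170) and (437,225) straddle the rear cassette (245 to 410), so I'll descend and grip.

Run:
```python
from r import *
xy=(.563,.1608)
for z in (.150,.143,.136,.129,.122):
    move_l([*xy,z],.06); s=S()
    if abs(s["ft_force"][2])>6: print("contact?"); break
else:
    close(); S(); move_l([*xy,.135],.05); S(); move_l([*xy,.30],.15); S()
    save("scene",get_image("scene"),"scene2"); s=load("scene2"); cv2.imwrite("pics/s2.png",cv2.resize(s["frame"][60:300,150:400],None,fx=3,fy=2.4))
```

```text
t 3.3 p [0.5627 0.1607 0.1493] f [-0.07  0.11  1.1 ] gap 87.5
t 3.5 p [0.5627 0.1607 0.1423] f [ 0.09 -0.47  0.48] gap 88.0
t 3.8 p [0.5627 0.1607 0.1353] f [ 0.42  0.43 -1.04] gap 87.5
t 4.1 p [0.5627 0.1607 0.1283] f [-0.42  0.18  0.04] gap 87.8
t 4.3 p [0.5627 0.1607 0.1213] f [0.28 0.09 0.11] gap 87.8
t 4.6 p [0.5631 0.1608 0.1221] f [-0.22  0.05 -0.53] gap 79.6
t 5.0 p [0.5633 0.1609 0.1357] f [-0.14 -0.56 -1.63] gap 79.7
t 6.3 p [0.5628 0.1607 0.2988] f [-1.27  0.12 -1.16] gap 80.1
```

View pics/s2.png

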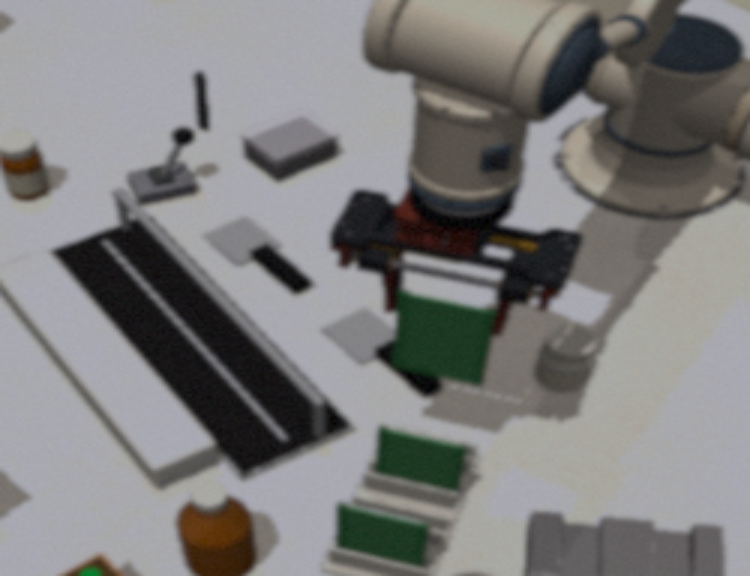

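```bash
cat >> r.py <<'E'
def F(n=6):
    a=[]
    for _ in range(n): hold(.03); a.append(state()["ft_force"])
    return np.mean(a,0)
def place(y,h,jaw,deg=20,off0=.010):
    u,n=uv_tilt(deg); q=quat(-u,jaw)
    move_to(place_pose(y,h,.10,off0,deg),q)
    move_l(place_pose(y,h,.012,off0,deg),.12)
    f0=F(); print("f0",np.round(f0,2)); off=off0-.005
    while off>-.006:
        move_l(place_pose(y,h,.012,off,deg),.03); f=F(4)-f0
        print("off",round(off*1e3,1),"n",round(f@n,2),"u",round(f@u,2))
        if f@n>2.0: break
        off-=.0008
    off+=.0006
    move_l(place_pose(y,h,.006,off,deg),.04); f1=F(); up=.005
    while up>-.006:
        move_l(place_pose(y,h,up,off,deg),.03); f=F(4)-f1
        print("up",round(up*1e3,1),"n",round(f@n,2),"z",round(f[2],2))
        if f[2]>2.0: break
        up-=.0007
    S(); return off,up
E
python3 - <<'E'
from r import *
print(place(0,.1122,EY))
save("scene",get_image("scene"),"scene3"); save("top",get_image("top"),"top3"); s=load("scene3"); cv2.imwrite("pics/s3.png",cv2.resize(s["frame"][60:300,120:370],None,fx=3,fy=2.4))
E
```

```text
f0 [ 0.02 -0.06 -1.35]
off 5.0 n -0.05 u -0.34
off 4.2 n -0.26 u -0.3
off 3.4 n -0.39 u 0.11
off 2.6 n 0.47 u -0.13
off 1.8 n -0.19 u -0.32
off 1.0 n 0.11 u -0.51
off 0.2 n 1.83 u -1.05
off -0.6 n 4.44 u -2.64
up 5.0 n 0.48 z 1.99
up 4.3 n -0.03 z 3.96
t 13.0 p [ 0.5722 -0.1297  0.1234] f [ 3.76 -0.55  1.07] gap 79.9
(-1.0842021724855044e-19, 0.0043)
```

View pics/s3.png

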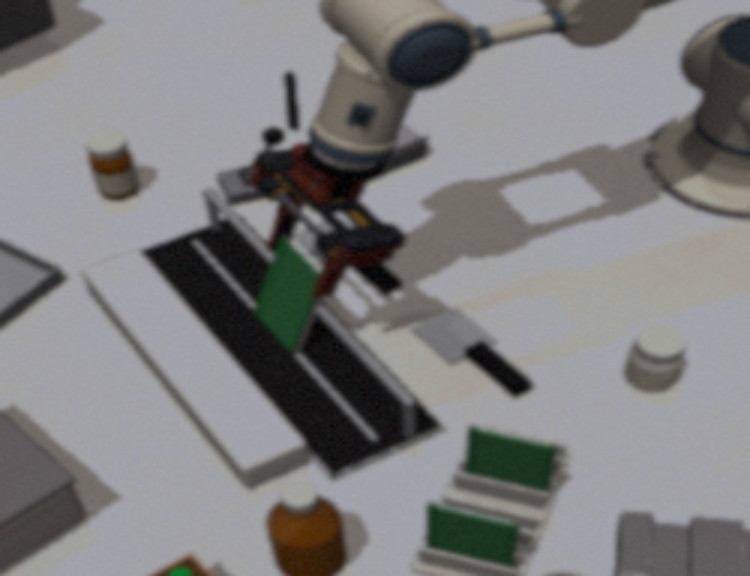

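Run:
```python
from r import *
y,h=0,.1122; u,n=uv_tilt()
move_l(place_pose(y,h,.0055,.0015),.03); f0=F(8); print(np.round(f0,2), "n",f0@n)
up=.0045
while up>-.005:
    move_l(place_pose(y,h,up,.0015),.03); f=F(6); print(round(up*1e3,1),"n",round(f@n,2),"z",round(f[2],2),"u",round(f@u,2))
    if f[2]-f0[2]>3: break
    up-=.0008
S()
save("scene",get_image("scene"),"scene4"); s=load("scene4"); crop(s,170,120,80,70,9,"s4")
```

```text
[ 1.44 -0.39 -0.83] n 1.117506061454102
4.5 n -0.54 z -1.6 u -1.5
3.7 n -0.51 z -1.56 u -1.47
2.9 n -0.14 z -1.36 u -1.4
2.1 n -0.56 z -1.74 u -1.64
1.3 n -0.71 z -1.15 u -0.96
0.5 n -0.5 z -1.79 u -1.72
-0.3 n -0.32 z -1.94 u -1.95
-1.1 n -0.15 z 0.53 u 0.62
-1.9 n -0.82 z 5.36 u 6.01
t 17.6 p [ 0.5758 -0.1305  0.1188] f [-2.68  0.28  5.39] gap 79.7
```

View pics/s4.png

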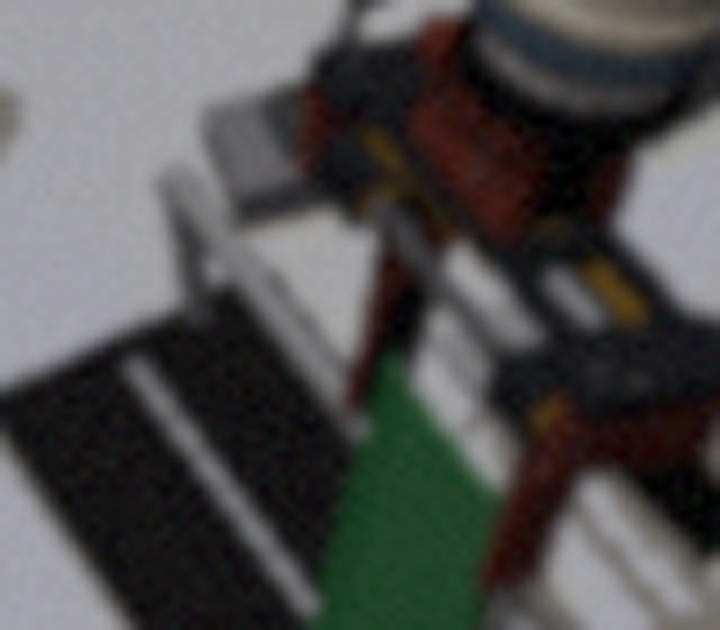

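Run:
```python
from r import *
y,h=0,.1122; u,n=uv_tilt()
move_l(place_pose(y,h,-.0010,.0015),.03); print(np.round(F(),2))
move_l(place_pose(y,h,-.0012,.0005),.02); print(np.round(F(),2))
gripper_open(); S(); hold(.2)
move_l(place_pose(y,h,.02,.0005),.06); move_l(place_pose(y,h,.14,.0005),.2); S()
q=down(26.8); move_to([.6056,.188,.28],q)
save("scene",get_image("scene"),"scene5"); save("top",get_image("top"),"top5"); s=load("scene5"); crop(s,150,110,120,120,5,"s5");crop(load("top5"),220,95,200,150,4,"t5")
```

```text
[-1.5   0.13  2.98]
[-0.19 -0.4   4.38]
t 19.0 p [ 0.5739 -0.13    0.1171] f [-0.36 -0.05  0.06] gap 87.8
t 20.4 p [ 0.5268 -0.1207  0.249 ] f [-0.65 -0.63 -0.8 ] gap 87.6
```

View pics/s5.png

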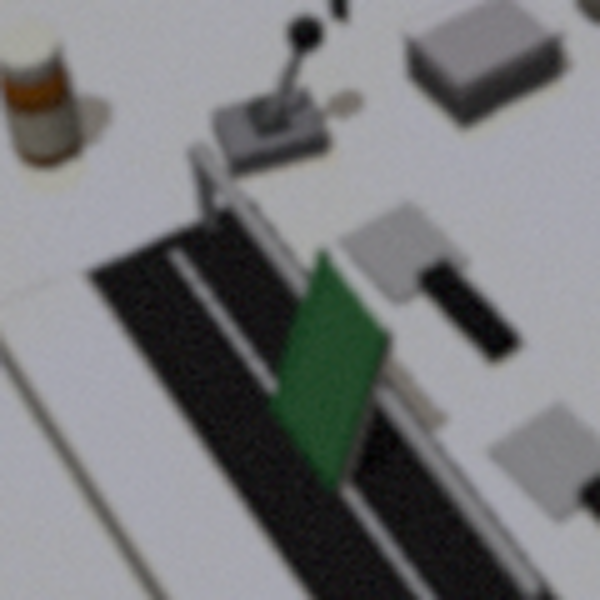

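View pics/t5.png

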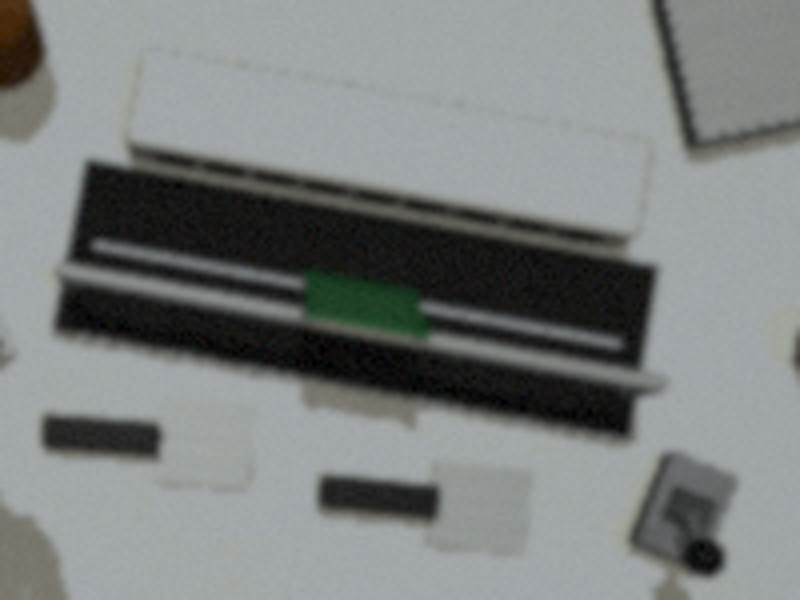

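The first cassette stands at the line, and scraper1 has been moved aside, so I'll re-measure it later. Next is the cassette in slot 3.

```bash
cat >> r.py <<'E'
def facepick(xy,yaw=26.8,zg=.122):
    q=down(yaw); move_to([*xy,.28],q); move_l([*xy,.16],.2)
    for z in(.145,.135,zg):
        move_l([*xy,z],.08); f=state()["ft_force"]
        if abs(f[2])>8: print("contact",f); return False
    close(); s=S(); move_l([*xy,zg+.015],.05); S(); move_l([*xy,.31],.2); S(); return s
def place2(y,h,jaw,deg=20,off=.0017,up0=.006):
    u,n=uv_tilt(deg); q=quat(-u,jaw)
    move_to(place_pose(y,h,.10,.008,deg),q); move_l(place_pose(y,h,.02,.008,deg),.15)
    move_l(place_pose(y,h,.012,off,deg),.04); f0=F(8); print("f0",np.round(f0,2)); up=up0
    while up>-.006:
        move_l(place_pose(y,h,up,off,deg),.03); f=F(5)-f0
        print("up",round(up*1e3,1),"n",round(f@n,2),"z",round(f[2],2))
        if f[2]>2.0: break
        up-=.0007
    return up
def rel(y,h,up,off,deg=20):
    gripper_open(); S(); hold(.2)
    move_l(place_pose(y,h,up+.02,off,deg),.06); move_l(place_pose(y,h,up+.13,off,deg),.25)
E
python3 - <<'E'
from r import *
s=facepick((.6056,.188)); S()
h=s["ee_pos"][2]-.010; print("h",h); up=place2(.095,h,uv_tilt()[1]); print(up,h); S()
save("scene",get_image("scene"),"scene6"); s=load("scene6"); crop(s,150,110,150,120,5,"s6")
E
```

```text
t 24.9 p [0.6056 0.188  0.122 ] f [0.66 0.06 0.02] gap 8.9
t 25.4 p [0.6058 0.1881 0.1376] f [-0.06 -0.73 -1.74] gap 8.9
t 26.4 p [0.6054 0.1879 0.3084] f [ 0.74  0.13 -1.93] gap 8.9
t 26.4 p [0.6054 0.1879 0.3084] f [ 0.74  0.13 -1.93] gap 8.9
h 0.11198201972169612
f0 [ 0.03 -0.16 -1.77]
up 6.0 n -0.42 z 0.31
up 5.3 n -0.17 z -0.25
up 4.6 n -0.12 z -0.17
up 3.9 n 0.32 z 0.17
up 3.2 n 0.34 z 0.22
up 2.5 n -0.09 z -0.05
up 1.8 n 0.33 z 0.26
up 1.1 n -0.12 z -0.38
up 0.4 n 0.37 z 0.07
up -0.3 n -0.27 z 0.04
up -1.0 n 0.28 z 1.32
up -1.7 n -1.68 z 7.39
-0.0017000000000000006 0.11198201972169612
t 33.8 p [ 0.5943 -0.0372  0.1186] f [-5.01 -0.14  5.61] gap 9.0
```

View pics/s6.png

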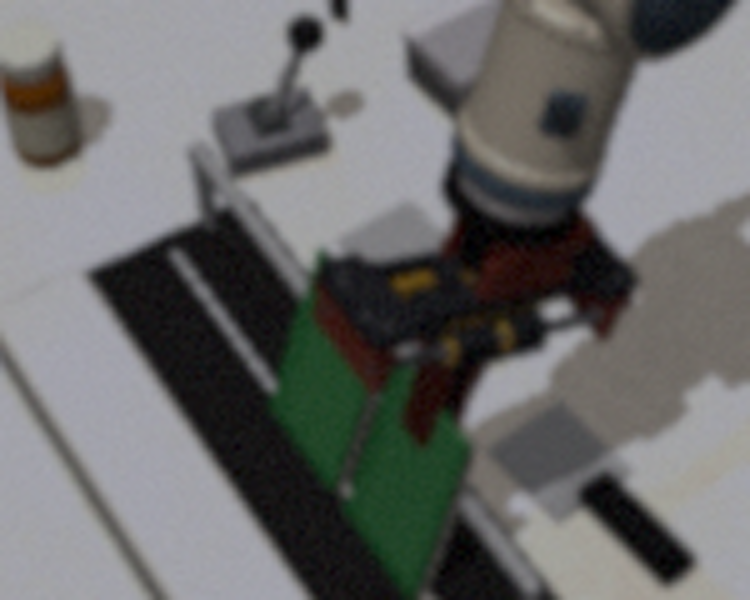

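Run:
```python
from r import *
y,h=.095,.11198; u,n=uv_tilt()
move_l(place_pose(y,h,-.0009,.0017),.03); print(np.round(F(),2))
for off in(.001,.0005):
    move_l(place_pose(y,h,-.0010,off),.02); f=F(); print(np.round(f,2),f@n)
rel(y,h,-.001,.0005)
move_to([.6972,.2287,.28],down(26.8))
save("scene",get_image("scene"),"scene7"); save("top",get_image("top"),"top7"); s=load("scene7"); crop(s,150,110,150,120,5,"s7");crop(load("top7"),220,95,200,150,4,"t7")
S()
```

```text
[-1.4   0.56  2.39]
[1.06 0.13 2.6 ] 1.8436610452532087
[ 3.05 -0.93  2.26] 3.7531964967641556
t 36.5 p [ 0.5928 -0.037   0.118 ] f [ 0.04 -0.34 -0.32] gap 87.6
t 39.0 p [0.6971 0.2273 0.2809] f [-0.34 -0.65 -0.29] gap 87.8
```

View pics/s7.png

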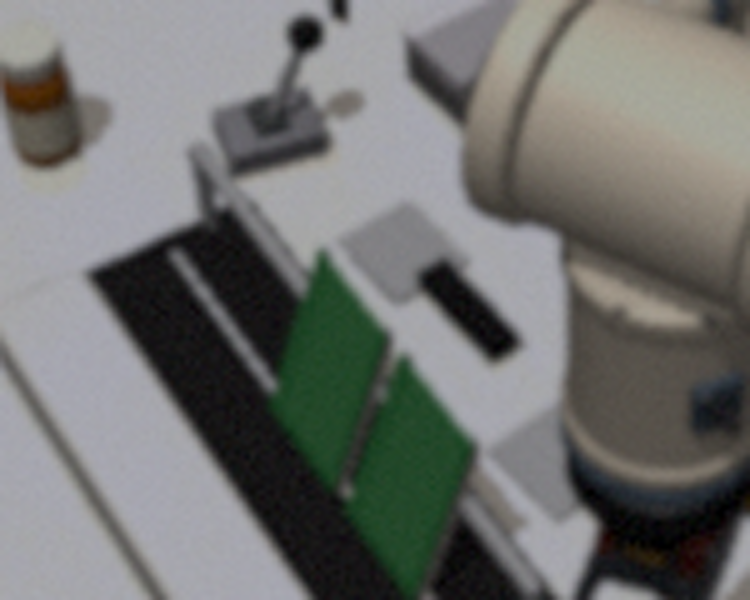

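View pics/t7.png

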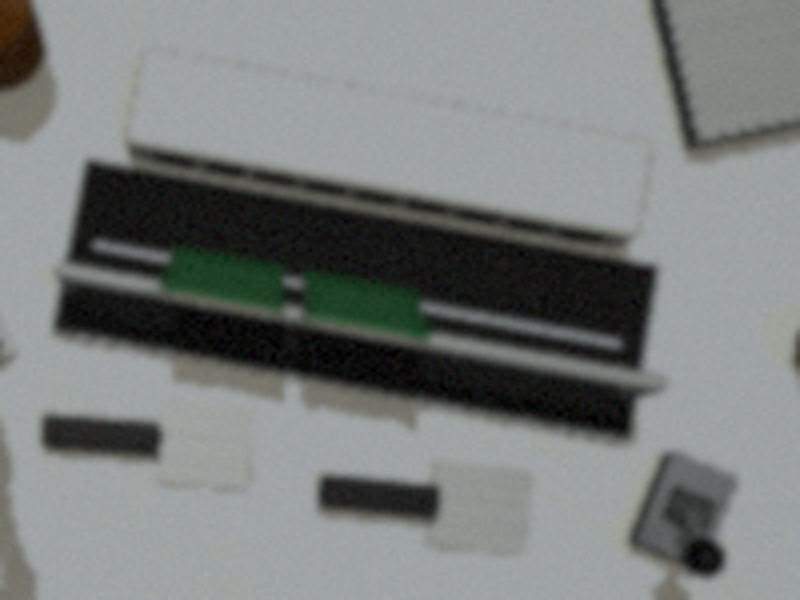

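Two cassettes now stand side by side. The third goes at y = -0.095.

Run:
```python
from r import *
s=facepick((.6972,.2287)); print(s["finger_gap"])
h=s["ee_pos"][2]-.010; y=-.095; u,n=uv_tilt()
move_to([.56,.05,.33],down(10))
up=place2(y,h,n,up0=.003); print("up",up)
move_l(place_pose(y,h,-.0009,.0017),.03); print(np.round(F(),2))
for off in(.001,.0005,.0):
    move_l(place_pose(y,h,-.0010,off),.02); f=F(); print(off,np.round(f,2),f@n)
    if f@n>2: break
if up<.002:
    rel(y,h,-.001,off)
    move_to([.45,.25,.3],down(0))
save("scene",get_image("scene"),"scene8"); save("top",get_image("top"),"top8"); s=load("scene8"); crop(s,140,110,160,140,5,"s8");crop(load("top8"),220,95,200,150,4,"t8")
S()
```

```text
t 42.1 p [0.6972 0.2287 0.122 ] f [ 0.43  0.01 -0.64] gap 8.5
t 42.6 p [0.6975 0.2288 0.1377] f [ 0.26  0.39 -2.79] gap 8.7
t 43.6 p [0.6972 0.2287 0.3085] f [ 0.6   0.11 -2.57] gap 8.8
0.008484032745905272
f0 [-0.02 -0.07 -2.01]
up 3.0 n -0.11 z -0.28
up 2.3 n 0.16 z -0.1
up 1.6 n -0.14 z -0.16
up 0.9 n -0.07 z 0.05
up 0.2 n 0.13 z -0.03
up -0.5 n -0.19 z 0.14
up -1.2 n -0.07 z 2.26
up -0.0012000000000000001
[ 0.1  -0.31 -0.35]
0.001 [ 1.61 -0.75  0.5 ] 1.7929524713047924
0.0005 [ 2.22 -0.59  2.04] 2.853930938665329
t 52.7 p [ 0.5559 -0.2233  0.118 ] f [ 0.47  0.07 -0.  ] gap 87.9
t 55.8 p [0.4504 0.2491 0.2998] f [ 0.04  0.14 -0.79] gap 87.8
```

View pics/s8.png

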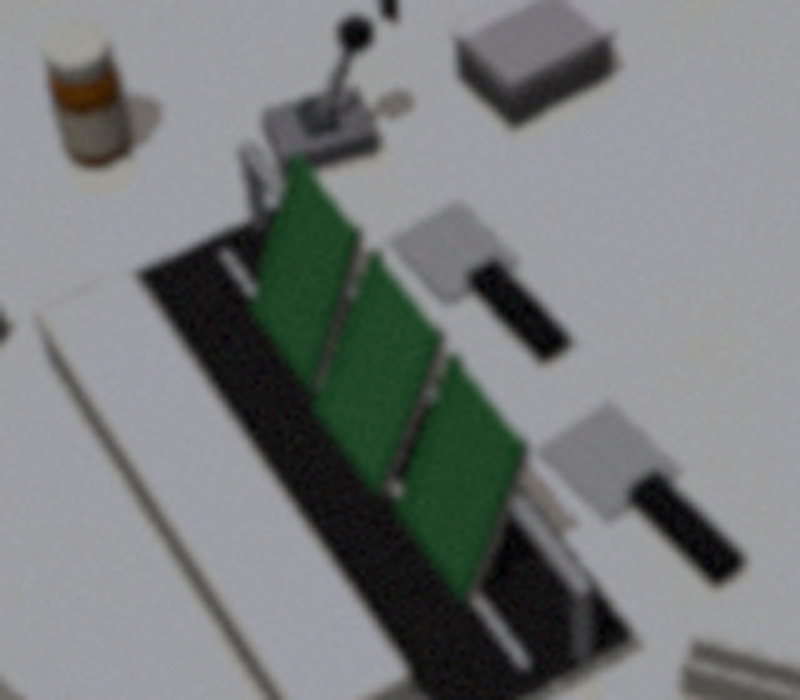

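View pics/t8.png

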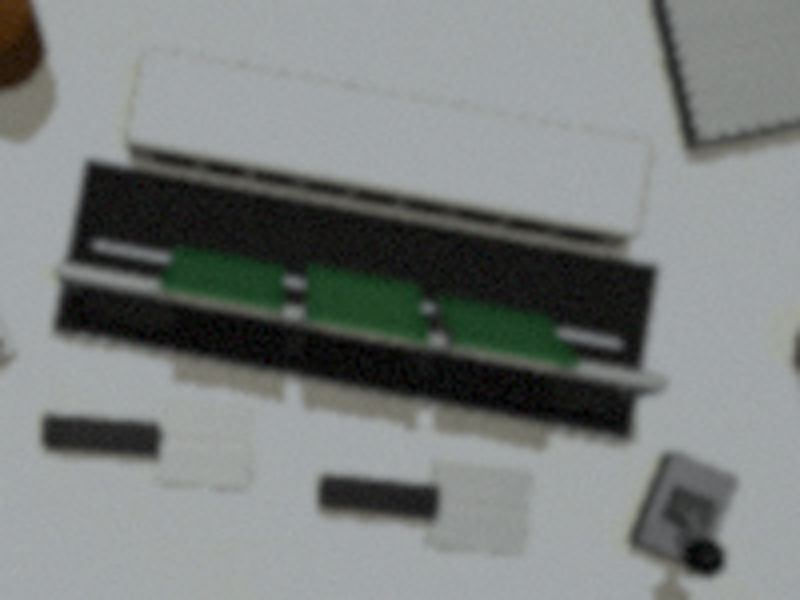

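```bash
cat > m4.py <<'E'
from h import *
import sys
tag=sys.argv[1]
s=load("scene"+tag); f=s["frame"].astype(int); d=f[:,:,1]-f[:,:,2]; m=np.zeros(d.shape,np.uint8); m[120:240,170:260]=(d[120:240,170:260]>20)
n,l,st,c=cv2.connectedComponentsWithStats(m)
a=np.radians(-11.21)
for i in range(1,n):
    if st[i,4]<60: continue
    v,u=np.nonzero(cv2.erode((l==i).astype(np.uint8),np.ones((3,3)))); P=cloud(s,np.c_[u,v]); c0=np.median(P,0); P=P[np.linalg.norm(P-c0,axis=1)<.09]; c0=P.mean(0)
    for _ in range(3):
        w=np.linalg.svd(P-c0)[2][2]; r=(P-c0)@w; P=P[abs(r)<.004]; c0=P.mean(0)
    w*=np.sign(w[2]); print("cas",st[i],"c",np.round(c0*1000),"yaw",np.degrees(np.arctan2(w[1],w[0])).round(1),"tilt",np.degrees(np.arcsin(w[2])).round(1))
def handles(tag):
    t=load("top"+tag); g=t["frame"].astype(float).mean(2); m=np.zeros(g.shape,np.uint8); m[192:262,205:365]=g[192:262,205:365]<75
    n,l,st,c=cv2.connectedComponentsWithStats(m); out=[]
    for i in range(1,n):
        if not 170<st[i,4]<280: continue
        v,u=np.nonzero(l==i); q=ray(t,np.c_[u,v],.018)[:,:2]*1000; r=cv2.minAreaRect(q.astype(np.float32))
        e=np.linalg.svd(q-q.mean(0))[2][0]; e*=-np.sign(e[1]); out.append((q.mean(0),np.degrees(np.arctan2(e[1],e[0]))))
        # blade check: mean intensity ahead
        print("handle",st[i],"mean",np.round(q.mean(0),1),"rect",np.round(r[0],1),np.round(r[1],1),"yaw",round(out[-1][1],1))
    return out
handles(tag)
E
python3 m4.py 8
```

```text
cas [190 141  21  46 530] c [ 577. -226.   79.] yaw -11.7 tilt 20.8
cas [203 161  24  47 626] c [ 597. -134.   76.] yaw -10.8 tilt 24.0
cas [219 182  25  47 654] c [613. -41.  79.] yaw -11.3 tilt 20.9
handle [231 199  29  10 213] mean [505.9  45.3] rect [505.9  45.4] [80.1 21.3] yaw -95.0
handle [300 215  29  10 214] mean [ 461.9 -149.8] rect [ 462.1 -149. ] [80. 21.] yaw -96.3
```

Depth planes give tilts of 20.8, 24.0 and 20.9 degrees. The middle cassette pivoted in the width grip, so I'll regrip it by its faces and re-seat it.

```bash
python3 - <<'E'
from r import *
y=0.; h=.112; b=23.8; u,n=uv_tilt(b); q=quat(-u,n)
bb=np.radians(b); ex=(-30+72*np.tan(bb)+6/np.cos(bb)-2.6)/1000; print("foot dx",ex)
P=lambda up: line_pt(y)+EX*ex+n*.0045+u*(h+up)-EZ*.001
move_to(P(.12),q); move_l(P(.03),.15)
for up in(.02,.01,0): move_l(P(up),.06); f=state()["ft_force"]; assert abs(f).max()<8,f
close(); s=S(); 
move_l(P(.002),.02); print(np.round(F(),2)); move_l(P(.03),.08); S()
u,n=uv_tilt(20)
up=place2(y,h,n,up0=.003); print("up",up)
move_l(place_pose(y,h,-.0009,.0017),.03); print(np.round(F(),2))
for off in(.001,.0005,.0):
    move_l(place_pose(y,h,-.0010,off),.02); f=F(); print(off,np.round(f,2),f@n)
    if f@n>2: break
if -.003<up<.001:
    rel(y,h,-.001,off); move_to([.45,.25,.3],down(0))
save("scene",get_image("scene"),"scene9"); save("top",get_image("top"),"top9"); s=load("scene9"); crop(s,140,110,160,140,5,"s9")
S()
E
python3 m4.py 9
```

```text
foot dx 0.005713449837360278
t 60.1 p [ 0.5728 -0.1298  0.1157] f [ 3.84 -0.75 -0.61] gap 8.7
[ 4.79 -0.72 -0.46]
t 61.1 p [ 0.5606 -0.1275  0.1431] f [ 3.28 -0.15  2.7 ] gap 8.8
f0 [ 0.1  -0.1  -1.36]
up 3.0 n 0.21 z -0.19
up 2.3 n 0.07 z -0.34
up 1.6 n -0.09 z -0.02
up 0.9 n -0.53 z -0.24
up 0.2 n -0.06 z -0.22
up -0.5 n 0.04 z 0.06
up -1.2 n -0.12 z 0.1
up -1.9 n 0.58 z 3.17
up -0.0019000000000000002
[-0.55  0.51 -0.08]
0.001 [ 0.7  -0.32 -0.26] 0.6173093466972994
0.0005 [ 1.04 -0.26  0.04] 1.0212037883195142
0.0 [ 1.24 -0.39  0.68] 1.443444707353789
t 69.4 p [ 0.5739 -0.1301  0.1178] f [ 0.73 -0.28 -0.14] gap 87.9
t 72.2 p [0.4504 0.249  0.2997] f [-1.09  1.07 -0.9 ] gap 87.8
cas [190 141  21  46 535] c [ 577. -226.   79.] yaw -11.5 tilt 20.6
cas [204 161  23  46 575] c [ 595. -134.   79.] yaw -11.6 tilt 20.2
cas [219 182  25  47 659] c [614. -41.  78.] yaw -11.6 tilt 20.8
handle [231 199  29  10 211] mean [506.   45.2] rect [505.9  45.4] [80.1 21.1] yaw -94.7
handle [300 215  29  10 214] mean [ 461.9 -149.5] rect [ 462.1 -149. ] [79.8 21. ] yaw -96.1
```

View pics/s9.png

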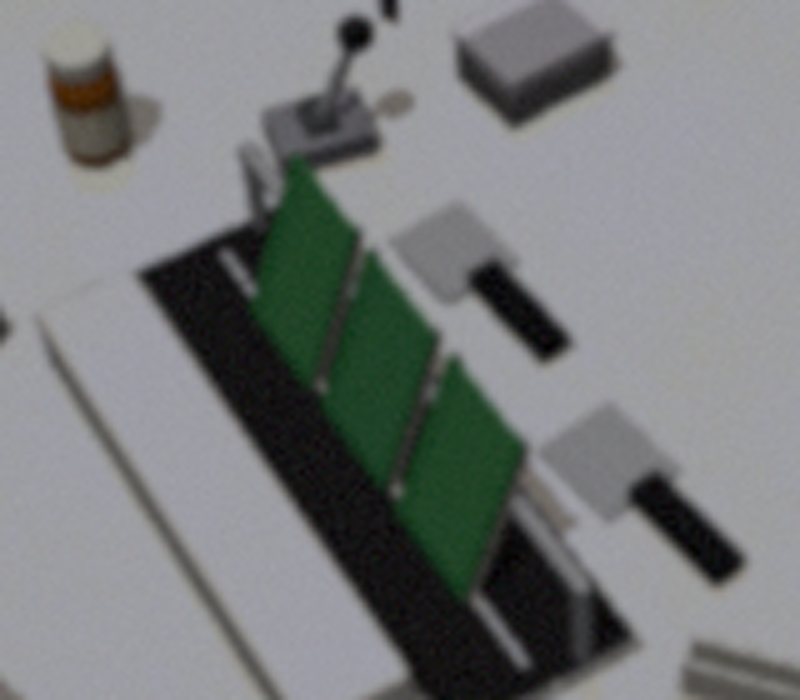

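All three now read about 20.5 degrees. Both scrapers lie close to the rack: with the jaws across the handle, the 178 mm gripper body would nearly touch the cassette tops (about 3 mm clear). I'll first push each scraper about 60 mm towards the robot with closed fingers.

```bash
python3 - <<'E'
from r import *
close()
for c,yaw in (((.5059,.0453),-94.8),((.4619,-.1496),-96.2)):
    a=np.radians(yaw); sx=np.array([np.cos(a),np.sin(a),0]); sy=np.array([-np.sin(a),np.cos(a),0]); o=np.array([*c,0])+.038*sx
    P=lambda y,z: o-.012*sx+sy*y+EZ*z
    q=None
    for k in(0,180):
        if inverse_kinematics(list(P(.034,.012)),list(down(yaw+k))) is not None: q=down(yaw+k); print("k",k)
    move_to(P(.034,.15),q); move_l(P(.034,.05),.2); move_l(P(.034,.012),.1); S()
    move_l(P(.022-.055,.012),.08); S(); move_l(P(-.025,.012),.1); move_l(P(-.025,.12),.2)
move_to([.40,.30,.3],down(0)); gripper_open()
save("scene",get_image("scene"),"scene10"); save("top",get_image("top"),"top10"); crop(load("top10"),180,95,200,150,4,"t10"); S()
E
python3 m4.py 10
```

```text
k 0
k 180
t 76.5 p [0.5378 0.0165 0.0124] f [-0.43  0.35  0.74] gap 0.2
t 77.4 p [0.4708 0.0222 0.0122] f [-0.88  0.17  2.98] gap 0.3
k 0
k 180
t 80.4 p [ 0.4931 -0.1792  0.0124] f [ 0.52  0.8  -0.05] gap 0.5
t 81.4 p [ 0.4262 -0.172   0.0121] f [-1.33  0.2   2.29] gap 0.6
t 85.9 p [0.4 0.3 0.3] f [ 0.04 -0.2   0.4 ] gap 87.8
cas [190 141  21  46 534] c [ 577. -226.   79.] yaw -11.3 tilt 20.6
cas [204 161  23  46 580] c [ 595. -134.   78.] yaw -11.7 tilt 20.3
cas [219 182  25  47 653] c [613. -41.  78.] yaw -11.7 tilt 20.9
handle [233 222  28  17 216] mean [431.6  41.7] rect [431.6  41.6] [21.5 79. ] yaw -66.1
handle [302 237  28  18 236] mean [ 388.1 -152.4] rect [ 387.9 -152.2] [22.7 81.2] yaw -66.5
```

View pics/t10.png

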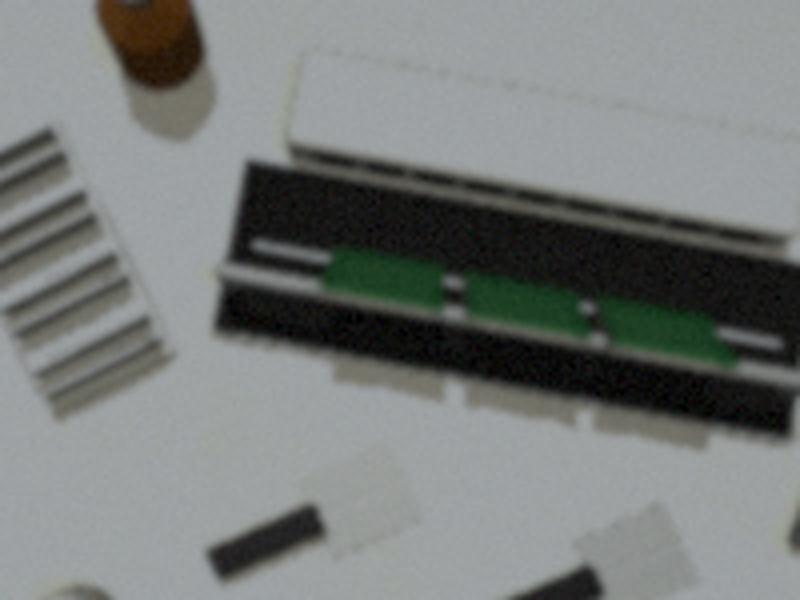

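Both scrapers slid clear but turned to a yaw of about -66°. Next I'll pick scraper1 and check it just before insertion.

```bash
cat >> r.py <<'E'
HY=38.1; ha=np.radians(HY); HX=np.array([np.cos(ha),np.sin(ha),0]); HYV=np.array([-np.sin(ha),np.cos(ha),0]); HC=np.array([.5375,.3840,0])
GX=-.030
def slot_tcp(side,tip,z): # tip: blade front edge position past the mouth; z: height of blade underside
    return HC-.045*HX+HYV*(.042*side)+HX*(tip-.070+GX)+EZ*(z+.012)
def scpick(c,yaw):
    a=np.radians(yaw); sx=np.array([np.cos(a),np.sin(a),0]); p=np.array([*c,0])+sx*(.038+GX)
    q=down(yaw+90); move_to(p+EZ*.15,q); move_l(p+EZ*.04,.2); move_l(p+EZ*.012,.06); S(); close(); S(); move_l(p+EZ*.03,.06); move_l(p+EZ*.17,.2); return S()
E
python3 - <<'E'
from r import *
scpick((.4316,.0417),-66.1)
q=down(HY+90)
move_to(slot_tcp(1,-.03,.10),q); move_l(slot_tcp(1,-.03,.03),.12); S()
save("scene",get_image("scene"),"scene11"); save("top",get_image("top"),"top11"); crop(load("top11"),80,145,130,110,6,"t11");crop(load("scene11"),300,200,130,110,6,"s11")
E
```

```text
t 88.4 p [0.4347 0.0343 0.0118] f [-0.61 -0.33 -0.5 ] gap 87.9
t 89.4 p [0.4348 0.0344 0.012 ] f [-0.06  0.23  0.28] gap 23.8
t 90.7 p [0.4343 0.0344 0.1684] f [-0.04  0.53 -0.97] gap 24.0
t 92.5 p [0.3744 0.3091 0.0427] f [-0.64  0.59 -1.09] gap 23.6
```

View pics/t11.png

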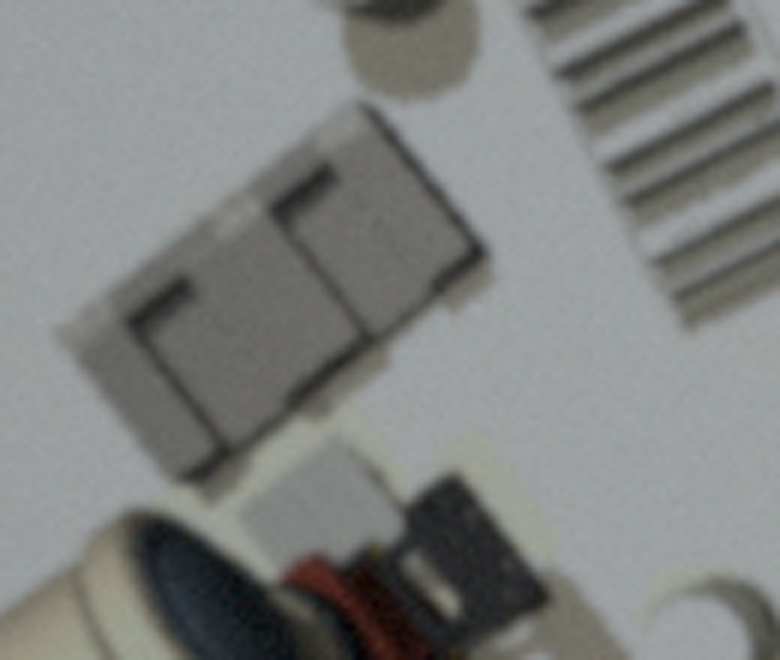

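View pics/s11.png

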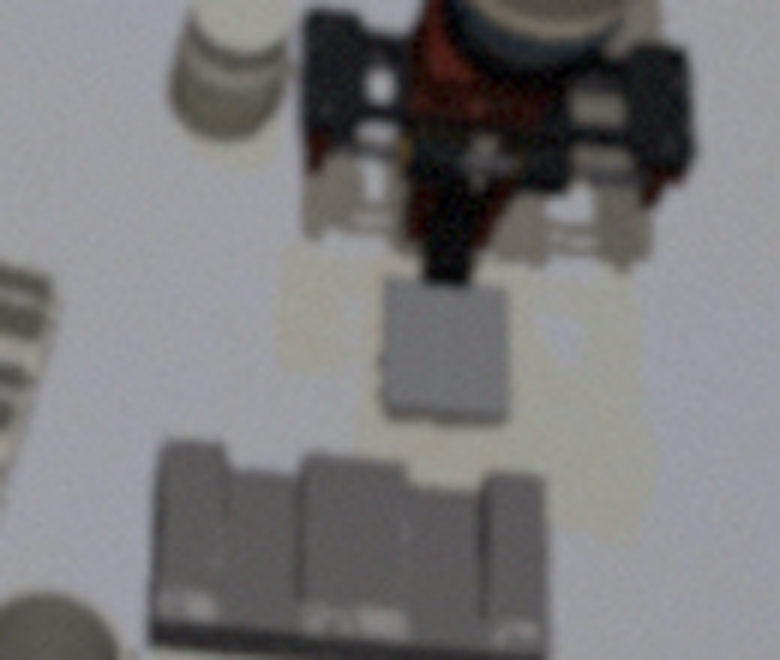

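Run:
```python
from r import *
M=HC-.045*HX+HYV*.042
for n,o in(("scene11",(300,200)),("top11",(80,145))):
    im=load(n); pts=[M-.03*HX+HYV*y+EZ*z for y in(-.03,.03) for z in(.03,.034)]+[M+HYV*y+EZ*.036 for y in(-.018,.018)]
    print(n,((proj(im,np.array(pts))-o+.5)*6-.5).round())
```

```text
scene11 [[384. 407.]
 [386. 403.]
 [512. 421.]
 [514. 417.]
 [412. 462.]
 [490. 470.]]
top11 [[343. 432.]
 [340. 431.]
 [239. 512.]
 [236. 512.]
 [279. 397.]
 [217. 445.]]
```

Run:
```python
from r import *
s=load("scene11"); g=s["frame"].astype(float).mean(2); sub=g[245:272,360:388]; print(sub[::3,::3].astype(int))
m=np.zeros(g.shape,np.uint8); x0,y0=355,247; m[y0:273,x0:392]=(g[y0:273,x0:392]<138)
n,l,st,c=cv2.connectedComponentsWithStats(m); i=1+np.argmax(st[1:,4]); print(st[i])
v,u=np.nonzero(l==i); q=ray(s,np.c_[u,v],.034)[:,:2]; M=(HC-.045*HX+HYV*.042)[:2]
Q=np.c_[(q-M)@HX[:2],(q-M)@HYV[:2]]*1000
# left/right edges by row bins of x'
for x in range(-90,-35,8):
    k=abs(Q[:,0]-x)<4; 
    if k.sum()>5: print(x,Q[k,1].min().round(1),Q[k,1].max().round(1))
for y in range(-28,29,8):
    k=abs(Q[:,1]-y)<4; print("y",y,Q[k,0].max().round(1))
```

```text
[[153 143 139 115   9   6  68 151 151 150]
 [153 134 110 108  97  87 100 117 133 153]
 [154 135 111 109 110 109 110 110 127 152]
 [152 130 111 111 111 109 110 111 123 151]
 [153 130 112 112 112 112 113 111 123 153]
 [152 109 111 110 111 112 112 109 123 151]
 [154 128 108 113 111 110 112 112 121 153]
 [153 114 108 107 111 110 113 111 119 152]
 [150 135  96  98  92  87  92  93 120 152]]
[362 247  24  25 548]
-90 -32.8 27.6
-82 -32.8 27.5
-74 -32.7 27.3
-66 -32.7 27.2
-58 -35.4 27.1
-50 -35.4 26.9
-42 -32.5 29.6
y -28 -20.1
y -20 -20.7
y -12 -21.8
y -4 -19.6
y 4 -20.6
y 12 -21.6
y 20 -22.6
y 28 -26.8
```

```bash
cat >> r.py <<'E'
def insert(side,dy,z=.017,tip0=-.03):
    D=HYV*dy; move_l(slot_tcp(side,tip0,z)+D,.06); f0=F(8); print("f0",np.round(f0,2)); tip=tip0+.012
    while tip<.085:
        move_l(slot_tcp(side,tip,z)+D,.06); f=F(3)-f0
        if tip<.062: st=.008
        else: st=.0012
        if abs(f).max()>1.5 or st<.002: print(round(tip*1e3,1),"x",round(f@HX,2),"y",round(f@HYV,2),"z",round(f[2],2))
        if abs(f@HX)>4 or abs(f@HYV)>5 or abs(f[2])>6: break
        tip+=st
    return tip,f
E
python3 - <<'E'
from r import *
print(insert(1,.0015)); S()
save("scene",get_image("scene"),"scene12"); crop(load("scene12"),300,200,130,110,6,"s12")
E
```

```text
f0 [-0.39  0.19 -1.01]
62.0 x 0.51 y -0.24 z -0.55
63.2 x -0.04 y -0.84 z -0.29
64.4 x -0.28 y -0.41 z 0.02
65.6 x 0.45 y 0.26 z -0.22
66.8 x 0.37 y -0.74 z -0.27
68.0 x 0.71 y -0.28 z -0.05
69.2 x 0.01 y -0.57 z -0.27
70.4 x 0.43 y -0.18 z 0.12
71.6 x 0.19 y -0.63 z -0.13
72.8 x 0.1 y -0.35 z -0.1
74.0 x 0.56 y -0.68 z 0.08
75.2 x -4.72 y -0.61 z 1.78
(0.07520000000000007, array([-3.33734946, -3.38894728,  1.77718382]))
t 101.4 p [0.4551 0.3747 0.0288] f [-3.25 -2.86  0.96] gap 23.4
```

View pics/s12.png

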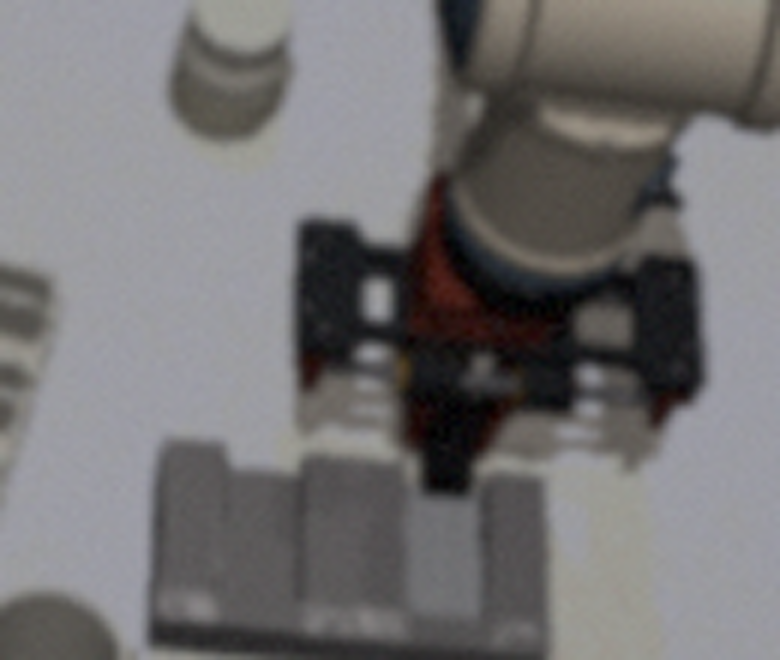

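The blade is fully in and touches the back wall at 75 mm. I'll lower and release it, then fetch scraper2 into the other slot.

```bash
python3 - <<'E'
from r import *
D=HYV*.0015
move_l(slot_tcp(1,.0748,.017)+D,.03)
for z in(.0155,.0145,.014): 
    move_l(slot_tcp(1,.0748,z)+D,.02); f=F(4); print(z,np.round(f,2))
    if f[2]>2: break
gripper_open(); move_l(slot_tcp(1,.0748,.05)+D,.08); move_l(slot_tcp(1,.0748,.14)+D,.25)
move_to([.40,.20,.28],down(30))
save("scene",get_image("scene"),"scene13"); save("top",get_image("top"),"top13"); crop(load("top13"),80,145,130,110,6,"t13");crop(load("scene13"),300,200,130,110,6,"s13"); S()
E
python3 m4.py 13
```

```text
0.0155 [-3.78 -3.11  0.09]
0.0145 [-4.49 -3.85  0.86]
0.014 [-4.86 -3.99  1.17]
t 106.5 p [0.4    0.2003 0.2789] f [-0.29 -0.7  -0.59] gap 87.5
cas [190 141  21  46 531] c [ 577. -226.   79.] yaw -11.7 tilt 20.6
cas [204 161  23  46 578] c [ 595. -134.   78.] yaw -11.4 tilt 20.2
cas [219 182  25  47 652] c [613. -41.  78.] yaw -11.6 tilt 20.6
handle [302 237  28  18 236] mean [ 388.1 -152.2] rect [ 388.  -152.2] [22.6 81.2] yaw -66.2
```

View pics/t13.png

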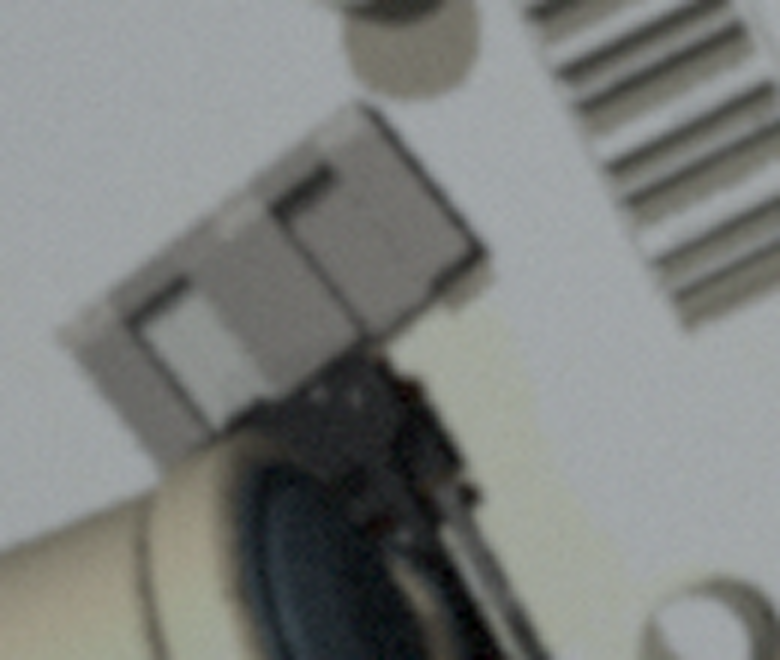

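View pics/s13.png

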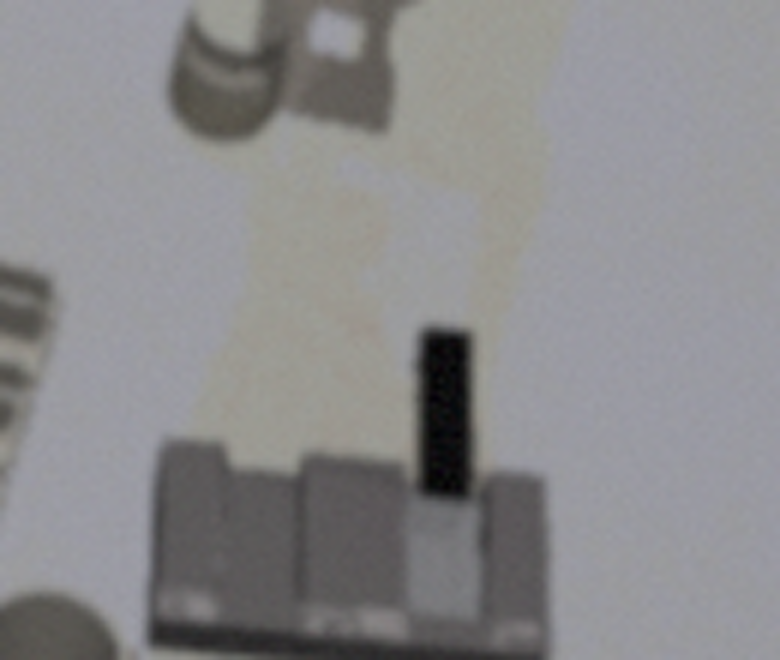

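Run:
```python
from r import *
scpick((.3881,-.1523),-66.3)
q=down(HY+90)
move_to(slot_tcp(-1,-.03,.19),q); move_l(slot_tcp(-1,-.03,.03)+HYV*.0015,.15); S()
save("scene",get_image("scene"),"scene14"); crop(load("scene14"),300,200,130,110,6,"s14")
```

```text
t 109.2 p [ 0.3912 -0.1596  0.0118] f [ 0.68 -0.17 -0.41] gap 87.6
t 110.2 p [ 0.3913 -0.1596  0.012 ] f [-0.93  0.71  0.19] gap 24.1
t 111.5 p [ 0.3908 -0.1594  0.1684] f [ 0.42 -0.09 -0.78] gap 23.9
t 114.2 p [0.4254 0.2444 0.0432] f [ 0.41 -0.51 -1.65] gap 23.9
```

View pics/s14.png

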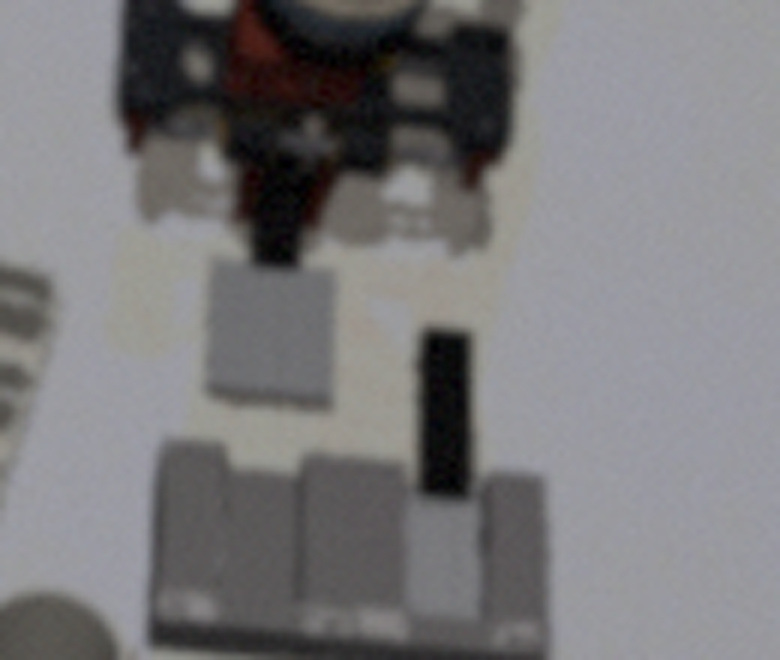

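Run:
```python
from r import *
dy=-.001; D=HYV*dy
tip,f=insert(-1,dy); print(tip,f)
if tip>.072:
    move_l(slot_tcp(-1,tip-.0004,.017)+D,.03)
    for z in(.0155,.0145,.014): 
        move_l(slot_tcp(-1,tip-.0004,z)+D,.02); f=F(4); print(z,np.round(f,2))
        if f[2]>2: break
    gripper_open(); move_l(slot_tcp(-1,tip-.0004,.05)+D,.08); move_l(slot_tcp(-1,tip-.0004,.16)+D,.25)
    move_to([.45,.0,.28],down(0))
save("scene",get_image("scene"),"scene15"); save("top",get_image("top"),"top15"); crop(load("top15"),80,145,130,110,6,"t15");crop(load("scene15"),300,200,130,110,6,"s15"); crop(load("scene15"),180,70,100,80,8,"l15");S()
```

```text
f0 [-0.12  0.05 -1.04]
62.0 x 0.0 y 0.13 z -0.15
63.2 x 0.02 y 0.31 z -0.1
64.4 x 0.47 y 0.01 z 0.03
65.6 x -0.38 y 0.05 z -0.16
66.8 x 0.29 y -0.32 z 0.22
68.0 x 0.46 y -0.12 z 0.7
69.2 x -0.1 y 0.02 z -0.28
70.4 x 0.08 y -0.51 z 0.1
71.6 x 0.1 y -0.51 z -0.17
72.8 x -0.11 y -0.69 z -0.32
74.0 x 0.45 y 0.16 z -0.35
75.2 x -4.38 y -1.34 z 0.82
0.07520000000000007 [-2.6160422  -3.75931742  0.82206923]
0.0155 [-3.51 -3.48  0.63]
0.0145 [-4.22 -4.18  0.36]
0.014 [-4.13 -3.81  1.24]
t 128.3 p [0.4501 0.0005 0.2791] f [-0.26  0.4  -0.11] gap 87.5
```

View pics/t15.png

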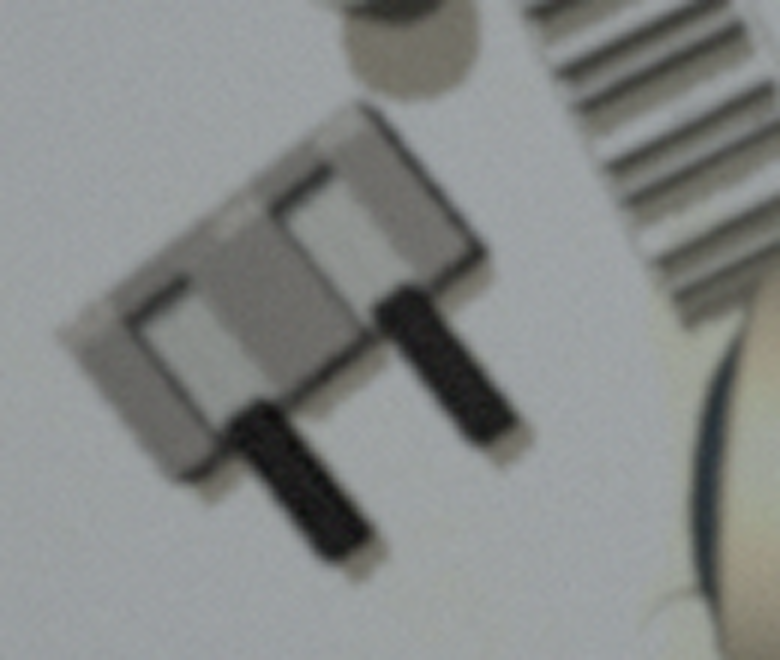

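View pics/s15.png

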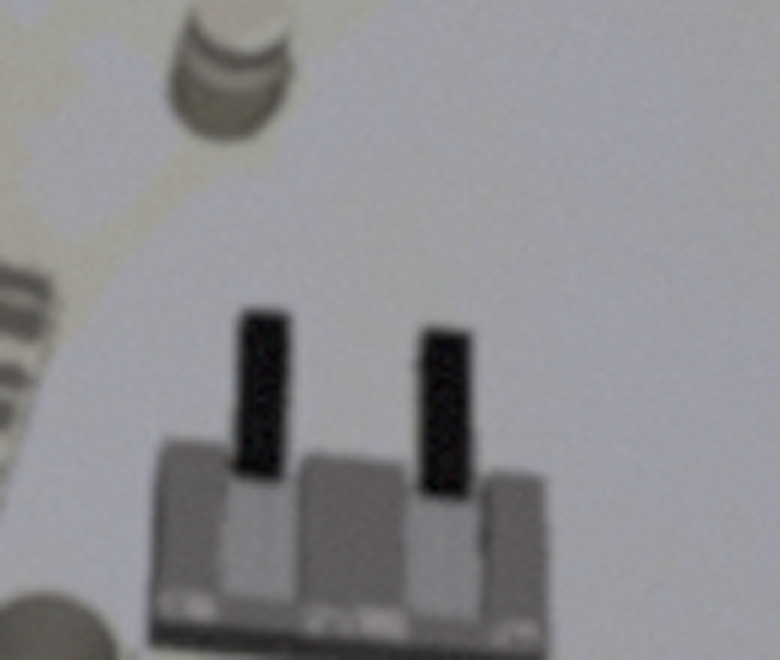

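View pics/l15.png

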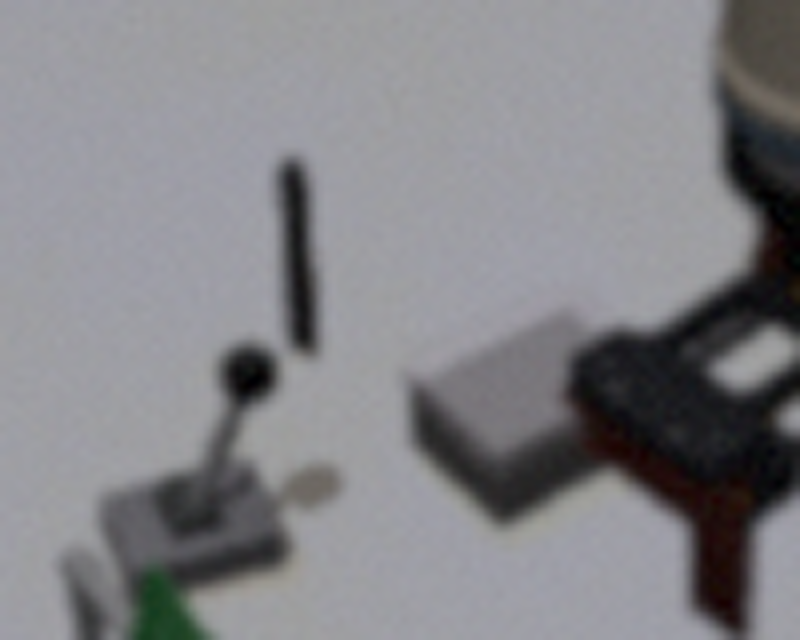

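Both scrapers are home. Next I'll measure the lever ball by triangulating across the two views, and the base's orientation.

Run:
```python
from r import *
t=load("top15"); s=load("scene15")
def blob(im,x0,y0,x1,y1,th):
    g=im["frame"].astype(float).mean(2)[y0:y1,x0:x1]; w=np.clip(th-g,0,None); v,u=np.mgrid[y0:y1,x0:x1]; return np.array([(u*w).sum()/w.sum(),(v*w).sum()/w.sum()])
ut=blob(t,389,228,404,241,50); us=blob(s,206,112,216,121,45); print(ut,us)
C1,C2=campos(t),campos(s); d1,d2=dirs(t,ut)[0],dirs(s,us)[0]
A_=np.c_[d1,-d2]; k=np.linalg.lstsq(A_,C2-C1,rcond=None)[0]; p1,p2=C1+k[0]*d1,C2+k[1]*d2; print("ball",p1,p2,np.linalg.norm(p1-p2))
r,X,Y=rectify(t,(400,-370),0,.02,80,100,4) if 0 else (None,0,0)
crop(t,370,195,50,50,12,"lt")
g=t["frame"].astype(float).mean(2)
m=np.zeros(g.shape,np.uint8); m[200:245,370:410]=(g[200:245,370:410]<115); n,l,st,c=cv2.connectedComponentsWithStats(m); print(st)
print("tipbox", ray(t,[(373,278)],.05))
```

```text
[394.90858844 233.56441327] [210.73085032 116.70274069]
ball [ 0.4233992  -0.34785128  0.09359082] [ 0.42532546 -0.35002107  0.09424412] 0.002974094833697071
[[     0      0    512    384 195964]
 [   370    200      9      6     49]
 [   377    208     27     37    595]]
tipbox [[ 0.30362627 -0.30013436  0.05      ]]
```

View pics/lt.png

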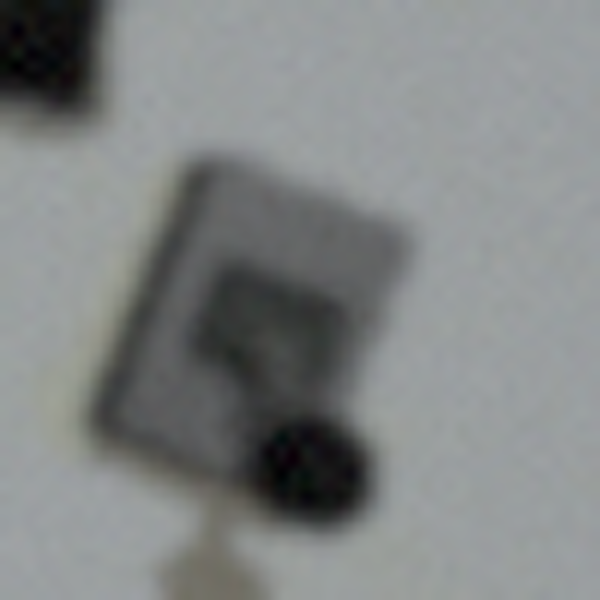

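Run:
```python
from r import *
t=load("top15"); s=load("scene15")
cr=lambda u,v:(370+(u+.5)/12-.5,195+(v+.5)/12-.5)
print("base pts z=.02",ray(t,[cr(205,160),cr(410,235),cr(130,425),cr(275,315)],.02).round(4))
cs=lambda u,v:(180+(u+.5)/8-.5,70+(v+.5)/8-.5)
print("scene z=.02",ray(s,[cs(105,500),cs(250,460),cs(285,540),cs(130,575),cs(195,510)],.02).round(4))
```

```text
base pts z=.02 [[ 0.4923 -0.3517  0.02  ]
 [ 0.4747 -0.3984  0.02  ]
 [ 0.4309 -0.3325  0.02  ]
 [ 0.4562 -0.3667  0.02  ]]
scene z=.02 [[ 0.474  -0.3991  0.02  ]
 [ 0.413  -0.3732  0.02  ]
 [ 0.4337 -0.3256  0.02  ]
 [ 0.4947 -0.3566  0.02  ]
 [ 0.4499 -0.3667  0.02  ]]
```

Run:
```python
from r import *
close()
b=np.radians(-22.2); bx=np.array([np.cos(b),np.sin(b),0]); by=np.array([-np.sin(b),np.cos(b),0]); C=np.array([.453,-.364,0])+by*.002
P=lambda x,z: C+bx*x+EZ*z
q=None
for k in(0,180):
    j=inverse_kinematics(list(P(-.07,.088)),list(down(67.8+k))); print(k,None if j is None else np.round(j,2))
    if j is not None and (q is None or abs(j[5])<best): q=down(67.8+k); best=abs(j[5])
move_to(P(-.07,.24),q); move_l(P(-.07,.12),.2); move_l(P(-.07,.088),.1); f0=F(8); x=-.060
while x<.040:
    move_l(P(x,.088),.06); f=F(3)-f0; 
    if abs(f).max()>1: print(round(x*1e3),"x",round(f@bx,2),"y",round(f@by,2),"z",round(f[2],2))
    if x>.0 and f@bx<-5: break
    x+=.004 if x<.010 else .002
S(); move_l(P(x-.02,.088),.1); move_l(P(x-.04,.2),.2); move_to([.40,.10,.30],down(0))
save("scene",get_image("scene"),"scene16"); save("top",get_image("top"),"top16"); crop(load("scene16"),180,70,100,80,8,"l16"); crop(load("top16"),370,195,50,50,12,"lt16");S()
```

```text
0 [-0.78 -0.12  1.7  -0.    1.57 -1.96]
180 [-0.78 -0.12  1.7  -0.    1.57  1.18]
14 x -0.91 y -0.44 z -0.63
16 x -8.09 y 0.02 z 2.29
t 139.8 p [ 0.4671 -0.3676  0.0879] f [-7.86  2.94  3.25] gap 0.4
t 142.7 p [0.4003 0.0994 0.2995] f [-0.15 -0.6  -0.36] gap 0.4
```

View pics/l16.png

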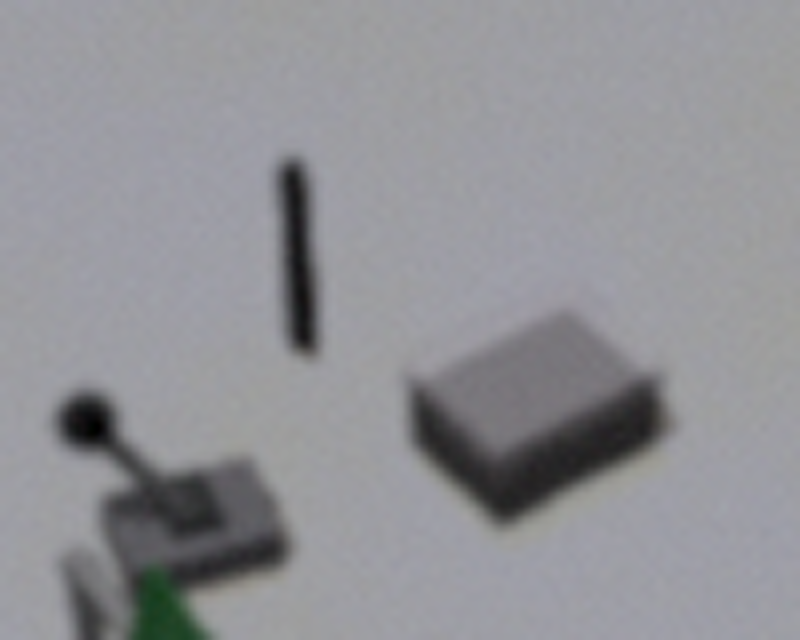

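View pics/lt16.png

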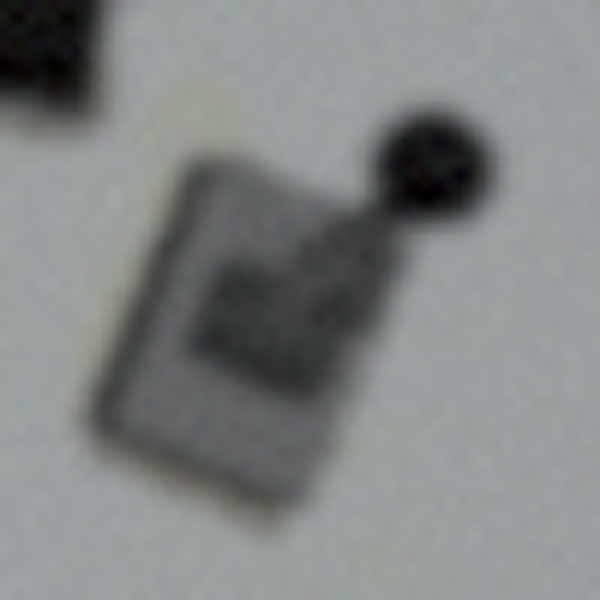

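The lever is over against its stop, with the ball at (85,420) in the scene crop. One last overall look follows.

```bash
python3 m4.py 16
python3 - <<'E'
from r import *
t=load("top16"); s=load("scene16")
def tri(ut,us):
    C1,C2=campos(t),campos(s); d1,d2=dirs(t,ut)[0],dirs(s,us)[0]; k=np.linalg.lstsq(np.c_[d1,-d2],C2-C1,rcond=None)[0]; return (C1+k[0]*d1+C2+k[1]*d2)/2
p=tri((370+432.5/12-.5,195+165.5/12-.5),(180+86/8-.5,70+421/8-.5)); b=np.radians(-22.2); d=p-[.453,-.364,0]; print("ball",p.round(4),"along base x",(d@[np.cos(b),np.sin(b),0]).round(4))
E
```

```text
cas [190 141  21  46 534] c [ 577. -226.   79.] yaw -11.5 tilt 20.7
cas [205 161  22  46 578] c [ 595. -134.   78.] yaw -11.4 tilt 19.9
cas [219 182  25  48 653] c [613. -41.  78.] yaw -11.0 tilt 20.8
ball [ 0.4894 -0.3786  0.0928] along base x 0.0393
```

View pics/scene16.png

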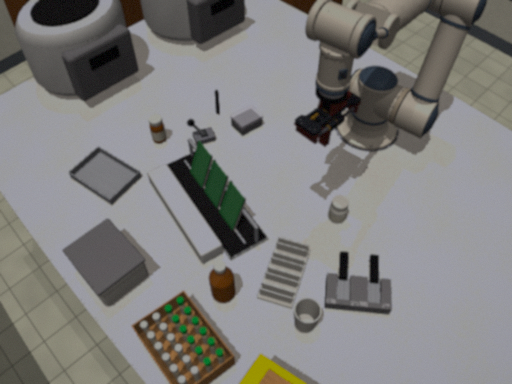

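The wash rack at (285,270) is empty and the three cassettes lean on the rail at (218,185). Both scrapers are in the holder at (358,280), the lever is on at (198,130), and the other items are where they started. I'll hand in.

```bash
python3 -c "
from bench import *
print(job_done()); print(state()['time'])"
```

```text
the job is handed in; nothing more can be done
None
the job is handed in; nothing more can be done
```

The job is done and handed in at about 143 s.

- **Cassettes:** All three that were present now stand side by side on the drying rack. Their final measured tilts are 20.7, 19.9 and 20.8 degrees. The middle one first settled at about 24 degrees because it turned in the grip across its width, so I regripped it by its faces and set it down again.
- **Scrapers:** Each is in its own slot, pushed in until it met the back wall at about 75 mm with a reaction of 4–5 N, then lowered and released. Scraper1 was knocked aside early on, so I measured it again. I also pushed both scrapers 50–70 mm towards the robot before gripping them, so the gripper would stay clear of the cassettes. That turned them about 30 degrees, so I measured both again.
- **Switch:** I flipped the lever last, until it met its stop at about 8 N. The ball then measured 39 mm to the on side of the pivot, where about 38 mm was expected.

In the last picture the other items look unmoved. I did not measure them, nor the feet against the white line. The picture check and the tilts gave no sign of a misplaced foot, and no check was failing at hand-in.

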